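# Make up the toy train

## Robot

A 6-joint arm with a two-finger parallel gripper is mounted at the origin on the work surface. World frame = base frame: x ahead of the robot, y to its left, z up, the work surface at z = 0. Lengths are in mm, angles in rad, forces in N, time in s.
With the tool pointing down it reaches from about 275 to 750 mm from the base axis. Payload 10.2 kg.
Tool frame: the origin (TCP) lies midway between the tips of the shut fingers; the grasp point (between the pads) lies 19 mm behind it; z points along the fingers, y is the line along which they close (so a half turn about z gives the same grasp; the last joint's range is limited). The gripper opens to 85 mm and grips with 20 to 120 N. Pads are 22 mm wide; open, the fingers measure 114 mm over their backs; the gripper's body (76 mm by 85 mm) begins 54 mm behind the grasp point. The pads swing forward as they close: fully open they stand 13 mm farther back than shut.
Start: joints at [-1.344, 0.313, 1.498, -0, 1.331, -0.223], TCP at [228.251, -472.792, 231.294] pointing down, gripper open.
Joint ranges: [-2.94, 2.94], [-0.97, 2.17], [0.19, 2.56], [-1.23, 4.37], [0.02, 3.11], [-2.88, 2.88]. Speed limits (rad/s): [2.39, 2.39, 3.01, 3.14, 3.14, 3.14].

## Interface

Orientations are given as a unit quaternion [w, x, y, z].
In Python, from rig import ctrl, capture, camera_info gives the robot as it stands.
- The arm moves only by the tool apply_moves, never from a script. Its argument "targets" is a list of rows, each a list of 3 entries, a list of its own where there are three numbers: the finger opening in mm, from 0 to 85.4, then the shift along the world's x, y, z in mm, then the turn, a rotation vector about the world's x, y, z in degrees. In form: [[grip, [dx, dy, dz], [rx, ry, rz]], ...]. A call has 1 to 20 rows; each row is the pose to reach, as a shift and turn from the pose commanded when the call began; what a row does not reach only later rows make up. A row lasts 1/10 s, in which the tool goes at most 50 mm and 8.59 degrees, less where a joint would pass 70% of its speed; a pose out of reach is approached as far as the arm can. A call with a gripper value outside its range is refused whole. The fingers move at their own pace and stop on an object; "squeeze" is the grip in N (left out, the last holds). Time passes only in rows, so rows that repeat a pose let the fingers close. It gives the time, the measured TCP pose, the force, the opening and the grip force at its end, in the units of the state.
- ctrl.sense(): the state, without advancing time (a new reading comes with each control period).
- capture(name): name is "scene" or "top"; returns (picture, depth): 480x640x3 uint8, blue, green, red; 480x640 float32, mm along the optical axis (not along the pixel's ray), 0 where there is no reading.
- camera_info(name): a dict with "vfov" (degrees; the focal length in pixels is half the picture's height over the tangent of half this angle, whatever the lens; pixels are square), "cx", "cy" (the principal point, pixels), "extrinsics" (4x4, takes a point from camera to world coordinates). Camera axes: x right, y down, z forward; pixel columns grow to the right and rows downward; lengths in mm; the calibration is good to about 2 mm. A picture is of the moment at which its call begins. camera_info takes no time and is no camera call.
- ctrl.finish_job(): hands the job in; it is judged then, once.
The state is a dict: "time_s": time; "joints": joint angles; "dq": joint speeds; "tau": joint torques, N m; "eef_pos": TCP position; "ee_rot": TCP orientation; "force": force on the tool from outside, world axes, zero at the start; "wrist_torque": the same for the moment, N m; "grip_width": opening from 0.0 (shut) to 1.0 (fully open); "grip_force": force on a finger pad.
Only numpy, scipy, OpenCV 4.12 (cv2) and the standard library are available. Lean on these libraries where they do the work, as an engineer would, in place of code of your own. Each camera call takes 0.05 s, during which the arm holds its last target. There are 200 camera calls.

## Task

Make up and load the wooden toy train: set both crates side by side on the deck of the flat wagon, push every wagon on the table along until they stand in one line behind the engine (any order), each front tongue over the hitch of the vehicle ahead, and drop a coupling pin from the stand right down through both eyes of each coupling. Once all are coupled and loaded, throw the signal lever fully over. Push the wagons, never lift or tip them; leave the engine at its buffer stop and leave everything else on the table in its place.

Things in the scene. Friction and masses are not known exactly. Their poses are not given: they have to be found in the camera images.
- flat: Wooden toy wagon (always there), a bare flat wagon with a plank deck at z = 40 mm for the crates. Chassis 90 mm long (x), 100 mm wide (y; too wide to grip), 40 mm high, solid to the table, flat upright faces at x = +-45, y = +-50 mm. Origin: centre of underside; +x forward, z up. Steel tongue at the front, steel hitch plate at the rear. About 0.25 kg
- van: Wooden toy wagon (may be absent), a box van with a flat roof, 76 mm high in all. Chassis 90 mm long (x), 100 mm wide (y; too wide to grip), 40 mm high, solid to the table, flat upright faces at x = +-45, y = +-50 mm. Origin: centre of underside; +x forward, z up. Steel tongue at the front, steel hitch plate at the rear. About 0.25 kg
- tank: Wooden toy wagon (may be absent), a tank wagon, a 97 mm drum lying lengthways, 101 mm high in all. Chassis 90 mm long (x), 100 mm wide (y; too wide to grip), 40 mm high, solid to the table, flat upright faces at x = +-45, y = +-50 mm. Origin: centre of underside; +x forward, z up. Steel tongue at the front, steel hitch plate at the rear. About 0.25 kg
- flat_eye (a point): Centre of the eye (15 mm hole) in the front tongue of the flat wagon, at its x = 72 mm. The tongue is 34 mm wide, spans z 19 to 25 mm and ends at x = 87 mm; it slides over the hitch of the vehicle ahead with 3 mm to spare
- flat_hitch (a point): Centre of the eye (15 mm hole) in the rear hitch plate of the flat wagon, at its x = -72 mm. The plate is 34 mm wide, spans z 10 to 16 mm and ends at x = -87 mm
- van_eye (a point): Centre of the eye (15 mm hole) in the front tongue of the van wagon, at its x = 72 mm. The tongue is 34 mm wide, spans z 19 to 25 mm and ends at x = 87 mm; it slides over the hitch of the vehicle ahead with 3 mm to spare
- van_hitch (a point): Centre of the eye (15 mm hole) in the rear hitch plate of the van wagon, at its x = -72 mm. The plate is 34 mm wide, spans z 10 to 16 mm and ends at x = -87 mm
- tank_eye (a point): Centre of the eye (15 mm hole) in the front tongue of the tank wagon, at its x = 72 mm. The tongue is 34 mm wide, spans z 19 to 25 mm and ends at x = 87 mm; it slides over the hitch of the vehicle ahead with 3 mm to spare
- tank_hitch (a point): Centre of the eye (15 mm hole) in the rear hitch plate of the tank wagon, at its x = -72 mm. The plate is 34 mm wide, spans z 10 to 16 mm and ends at x = -87 mm
- engine: Heavy wooden toy engine (0.95 kg) with boiler, chimney and cab, 120 x 100 mm, 96 mm high (chimney 108), its nose against the buffer stop. Origin: centre of the underside; +x is forward, to the buffer stop. Rear face at x = -60 mm, with a hitch plate
- engine_hitch (a point): Centre of the eye (15 mm hole) in the rear hitch plate of the engine, at its x = -87 mm; plate as on the wagons, z 10 to 16 mm
- pin0: Coupling pin: steel shank 8 mm thick, 23 mm long, round end; above it a round wooden head 20 mm thick, 28 mm high. Origin: lower end of the shank; z up through the head. The four pins stand in a row, 40 mm apart, in a fixed wooden stand (40 x 165 x 34 mm high), heads on its top, origins 11 mm above the table; pin x axis points across the row
- pin1: Coupling pin: steel shank 8 mm thick, 23 mm long, round end; above it a round wooden head 20 mm thick, 28 mm high. Origin: lower end of the shank; z up through the head. The four pins stand in a row, 40 mm apart, in a fixed wooden stand (40 x 165 x 34 mm high), heads on its top, origins 11 mm above the table; pin x axis points across the row
- pin2: Coupling pin: steel shank 8 mm thick, 23 mm long, round end; above it a round wooden head 20 mm thick, 28 mm high. Origin: lower end of the shank; z up through the head. The four pins stand in a row, 40 mm apart, in a fixed wooden stand (40 x 165 x 34 mm high), heads on its top, origins 11 mm above the table; pin x axis points across the row
- pin3: Coupling pin: steel shank 8 mm thick, 23 mm long, round end; above it a round wooden head 20 mm thick, 28 mm high. Origin: lower end of the shank; z up through the head. The four pins stand in a row, 40 mm apart, in a fixed wooden stand (40 x 165 x 34 mm high), heads on its top, origins 11 mm above the table; pin x axis points across the row
- crate0: small wooden toy crate, 36 (x) x 40 (y) x 36 (z) mm, 40 g, standing on the table. Origin: its middle, 18 mm above its underside
- crate1: small wooden toy crate, 36 (x) x 40 (y) x 36 (z) mm, 40 g, standing on the table. Origin: its middle, 18 mm above its underside
- signal (a joint): wooden signal lever on a block: 0 leaning back as built, 1.0 thrown fully over to the other side (towards the signal body's +x, roughly away from the robot); stays where it is left
- signal_tip (a point): the tip of the signal lever, 70 mm from its pivot
- signal_base: the block of the signal lever; its +x is the direction in which the lever is thrown. Origin: centre of the underside
- mug: white mug, 80 mm across, 90 mm high; bystander, origin: centre of its underside
- horse: wooden toy horse, 90 mm high; bystander, origin: centre of its underside
- case: black spectacle case, 60 x 160 x 40 mm; bystander, origin: centre of its underside
- tower: two wooden toy blocks, one on the other (one piece), 74 mm high; bystander, origin: centre of its underside
There are look-alikes about, which are no part of the job. What is shaped like the flat but red is not meant.

How it is judged:
By the outcome, as a careful person would: the job done as asked, in the order asked, and still so for the second after the job is handed in, with the robot touching nothing.
Of van, tank only 1 to 2 are there at a start; the rules pass over those that are not, and their reading is None.
At some moment in a run one of flat, van, tank may be knocked a few centimetres aside while the robot is not near it.
It also fails if it takes over 210 s, if anything falls off the work surface, if the arm or the gripper's body presses on something with over 40 N, if the wrist force passes 120 N, or if a joint passes its speed limit or range.

## Working session

There is one attempt and no reset: what is moved stays moved. The work goes in short steps, Python scripts to look and compute and a tool call to move; the robot and the scene stay as the last step left them, time stands still between calls to the robot, and variables do not carry over. Pictures are saved under pics/ and viewed, at most 14 in all, crops included, and the job is handed in when it is done.

Besides the shell and the picture viewer there is one more tool, called as a command line: name --argument value ..., lists and objects as JSON in quotes. apply_moves: Moves the arm, as the interface text tells. Its arguments: {"type":"object","properties":{"targets":{"type":"array","items":{"type":"array"}},"squeeze":{"type":"number"}},"required":["targets"]}

```bash
mkdir -p pics; ls; cat > h.py <<'E'
import numpy as np, cv2
from rig import ctrl, capture, camera_info
def info(n):
    c=camera_info(n); f=240/np.tan(np.radians(c['vfov'])/2); return f,c['cx'],c['cy'],np.array(c['extrinsics'])
def cloud(n,d):
    f,cx,cy,E=info(n); v,u=np.mgrid[0:480,0:640]
    P=np.stack([(u-cx)/f*d,(v-cy)/f*d,d],-1)
    return P@E[:3,:3].T+E[:3,3]
def ray(n,u,v,z):
    f,cx,cy,E=info(n); r=E[:3,:3]@np.array([(u-cx)/f,(v-cy)/f,1]); o=E[:3,3]
    return o+r*(z-o[2])/r[2]
def proj(n,p):
    f,cx,cy,E=info(n); q=E[:3,:3].T@(np.array(p)-E[:3,3]); return f*q[0]/q[2]+cx, f*q[1]/q[2]+cy
E
python3 - <<'E'
from h import *
for n in ['scene','top']:
    p,d=capture(n); cv2.imwrite(f'pics/{n}0.png',p); np.save(f'{n}0.npy',d); print(n,info(n))
print(ctrl.sense())
E
```

```text
pics
scene (np.float64(515.7211468349776), 316.15585288110697, 234.25375582950545, array([[-8.71295137e-01,  2.99573361e-01, -3.88716588e-01,
         8.99364752e+02],
       [ 4.90607864e-01,  5.51380569e-01, -6.74746909e-01,
         7.19548699e+02],
       [ 1.21945739e-02, -7.78611116e-01, -6.27388255e-01,
         7.34208860e+02],
       [ 0.00000000e+00,  0.00000000e+00,  0.00000000e+00,
         1.00000000e+00]]))
top (np.float64(606.0224661274635), 313.28844354797303, 227.24196468821108, array([[ 8.52520846e-03, -9.84737774e-01,  1.73835664e-01,
         2.47445068e+02],
       [-9.99906159e-01, -6.53065000e-03,  1.20425847e-02,
        -1.51833488e+01],
       [-1.07235282e-02, -1.73922016e-01, -9.84701040e-01,
         1.45062468e+03],
       [ 0.00000000e+00,  0.00000000e+00,  0.00000000e+00,
         1.00000000e+00]]))
{'time_s': 0.1, 'joints': array([-1.34441155e+00,  3.13416742e-01,  1.49833380e+00, -1.29558764e-05,
        1.33103783e+00, -2.23415025e-01]), 'dq': array([-0.00038616, -0.00274486, -0.00219261, -0.00088519,  0.0008597 ,
       -0.00010643]), 'tau': array([ 3.77326083e-03, -4.12897217e+01, -2.60142893e+01, -1.55638890e-05,
        3.00765627e-03,  3.11638928e-06]), 'eef_pos': array([ 228.18853032, -472.56176592,  230.7909811 ]), 'ee_rot': array([-5.97849817e-04,  9.74815916e-01,  2.23010250e-01, -7.17945965e-06]), 'force': array([ 0.41238156, -0.04545155,  0.42576594]), 'wrist_torque': array([-0.01716095,  0.03209989, -0.01598581]), 'grip_force': 0.0, 'grip_width': 1.0008387598311506}
```

View pics/top0.png

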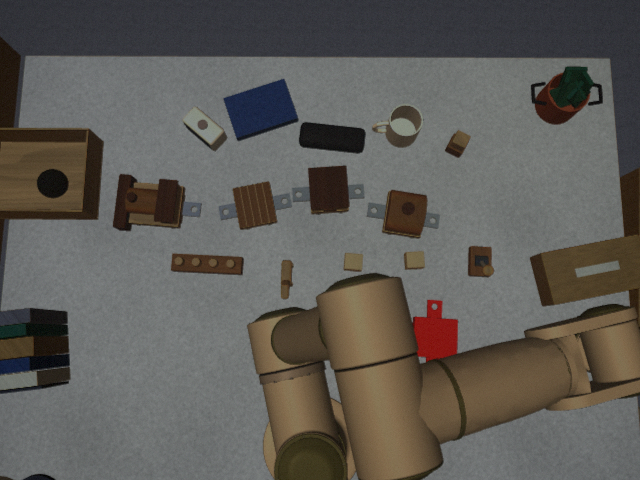

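View pics/scene0.png

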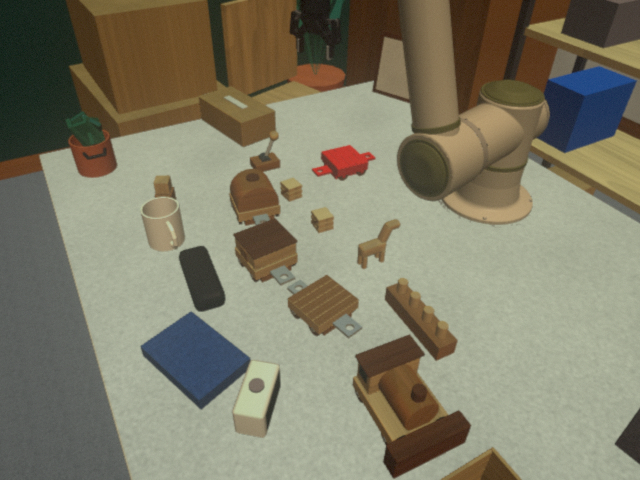

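Top view: engine (150,205) at left, facing left. Then come the flat, planked brown (255,205), the van (328,190), the tank (405,213), crates (354,261) and (414,261), pin stand (207,264), signal (480,262) and horse (287,278). There are two flat-shaped things: the brown one at (255,205) and the red one at (435,337). The brown planked one fits; the red is excluded by the text. An enlarged crop will confirm.

```bash
python3 - <<'E'
from h import *
p=cv2.imread('pics/top0.png'); d=np.load('top0.npy'); P=cloud('top',d)
cv2.imwrite('pics/crop0.png',cv2.resize(p[150:310,100:500],(800,320),interpolation=cv2.INTER_CUBIC))
z=P[...,2]; t=z[100:300:5,350:352]; print('table z',np.median(z[300:310,250:270]),np.std(z[300:310,250:270]))
def blob(lo,hi,x0,x1,y0,y1):
    m=((z>lo)&(z<hi)).astype(np.uint8)
    m[:y0]=0;m[y1:]=0;m[:,:x0]=0;m[:,x1:]=0
    n,l,s,c=cv2.connectedComponentsWithStats(m)
    for i in range(1,n):
        if s[i,4]<40: continue
        q=P[l==i]; r=cv2.minAreaRect(q[:,:2].astype(np.float32))
        print(lo,c[i].round(),s[i,4],np.round(r[0],1),np.round(r[1],1),round(r[2],1),'z',np.median(q[:,2]).round(1))
blob(28,200,100,500,60,310)
print(); blob(6,30,100,500,150,310)
E
```

```text
table z -0.7447531980910753 102.4014085089771
28 [273.  93.] 209 [828.3 112.3] [47.8 94.4] 1.3 z 30.0
28 [254. 116.] 544 [783.7 149. ] [ 92.7 125.3] 19.9 z 29.7
28 [235. 104.] 97 [805.1 197.9] [33.3 49.7] 6.2 z 29.6
28 [402. 124.] 820 [ 739.  -203.9] [ 80.2 107.3] 34.5 z 67.8
28 [204. 127.] 930 [740.3 270.4] [101.1  51.4] 49.3 z 58.4
28 [284. 116.] 44 [775.1  75.7] [19.8 33.2] 70.5 z 30.3
28 [332. 136.] 1457 [723.  -41.3] [159.2  61.4] 84.1 z 37.9
28 [459. 142.] 336 [ 703.6 -345.4] [39.6 37.4] 62.1 z 70.0
28 [328. 189.] 1751 [585.7 -32.1] [102.4  91.8] 3.6 z 74.6
28 [148. 203.] 3043 [554.1 394.8] [157.4 131.3] 87.7 z 75.3
28 [254. 205.] 1578 [550.1 147.8] [101.3  99. ] 11.5 z 39.6
28 [405. 213.] 1700 [ 531.  -213.1] [ 89.9 100.9] 81.1 z 88.6
28 [415. 260.] 299 [ 422.3 -236.9] [39.1 43. ] 4.0 z 35.1
28 [353. 261.] 291 [416.7 -92.5] [42.  38.9] 85.1 z 35.0
28 [206. 263.] 1167 [409.7 254.1] [166.5  41. ] 87.4 z 34.7
28 [484. 265.] 233 [ 406.2 -391.1] [44.6 50.2] 82.3 z 53.4
28 [286. 278.] 376 [372.2  63.4] [91.2 25.1] 1.1 z 54.0

6 [349. 151.] 67 [690.2 -77.6] [76.2  7. ] 87.6 z 19.2
6 [453. 153.] 56 [ 687.6 -337.7] [39.1  6.1] 64.0 z 17.0
6 [356. 191.] 197 [ 591.6 -100.3] [35.6 38.3] 4.7 z 14.4
6 [301. 194.] 217 [583.9  33.3] [41.4 41.9] 4.9 z 24.1
6 [282. 201.] 222 [566.3  79.5] [38.5 42.2] 10.7 z 15.2
6 [190. 210.] 271 [530.5 301.1] [46.  74.6] 82.8 z 15.5
6 [228. 211.] 208 [537.5 209.2] [34.6 41. ] 12.4 z 24.2
6 [377. 211.] 227 [ 544.2 -149. ] [42.2 39.9] 81.1 z 23.5
6 [432. 220.] 181 [ 520.2 -283.7] [36.3 34.9] 80.4 z 14.7
6 [129. 227.] 51 [500.5 446.2] [16.2 52.2] 23.5 z 19.2
6 [478. 260.] 483 [ 421.7 -393. ] [51.8 71.6] 85.6 z 23.6
6 [434. 304.] 111 [ 318.5 -283.1] [34.1 21.2] 89.7 z 14.3
```

View pics/crop0.png

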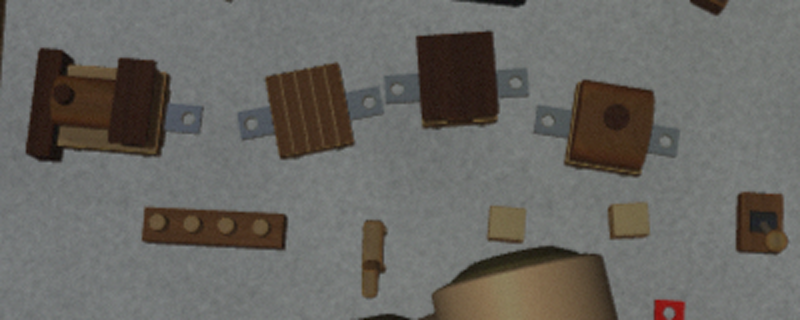

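The crop confirms it: the planked brown wagon at crop (308,110), i.e. (255,205), is the flat, and only the red one at (435,337) is the look-alike. All front tongues (the higher plates) point left, toward the engine. Next I measure the eye centres and headings.

```bash
cat >> h.py <<'E'
def plates(d,p=None,x0=100,x1=520,y0=140,y1=260):
    """eye centres: holes (table seen) in plate blobs -> list (pix, xyz, ztop)"""
    P=cloud('top',d); z=P[...,2]
    m=((z>7)&(z<30)).astype(np.uint8); m[:y0]=0;m[y1:]=0;m[:,:x0]=0;m[:,x1:]=0
    full=((z>7)).astype(np.uint8)
    cs,h=cv2.findContours(full,cv2.RETR_CCOMP,cv2.CHAIN_APPROX_NONE); out=[]
    for c,hh in zip(cs,h[0]):
        if hh[3]<0: continue
        mk=np.zeros(z.shape,np.uint8); cv2.drawContours(mk,[c],-1,1,-1); mk=mk&(1-full)
        a=mk.sum()
        if a<8 or a>80: continue
        v,u=np.nonzero(mk); u0,v0=u.mean(),v.mean()
        if not(x0<u0<x1 and y0<v0<y1): continue
        ring=cv2.dilate(mk,np.ones((5,5)))-cv2.dilate(mk,np.ones((3,3))); zt=np.median(z[ring>0])
        if zt>30: continue
        zm=22 if zt>19.5 else 13
        out.append((u0,v0,a,*ray('top',u0,v0,zm)[:2],zt))
    return np.array(sorted(out))
def wagons(d):
    """every wagon: (centre, heading deg) from tongue/hitch pairs 144 apart"""
    e=plates(d); T=e[e[:,5]>19.5]; H=e[e[:,5]<=19.5]; W=[]
    for t in T:
        for h_ in H:
            v=t[3:5]-h_[3:5]
            if abs(np.hypot(*v)-144)<8: W.append(((t[3:5]+h_[3:5])/2,np.degrees(np.arctan2(v[1],v[0])),np.hypot(*v),t[3:5],h_[3:5]))
    return e,W
E
python3 - <<'E'
from h import *
d=np.load('top0.npy'); np.set_printoptions(suppress=True,precision=1)
e,W=wagons(d); print(e)
for w in W: print(*w)
P=cloud('top',d); z=P[...,2]
def rects(lo,hi,x0,x1,y0,y1,amin=30):
    m=((z>lo)&(z<hi)).astype(np.uint8); m[:y0]=0;m[y1:]=0;m[:,:x0]=0;m[:,x1:]=0
    n,l,s,c=cv2.connectedComponentsWithStats(m)
    for i in range(1,n):
        if s[i,4]>=amin:
            q=P[l==i]; r=cv2.minAreaRect(q[:,:2].astype(np.float32)); print(lo,s[i,4],np.array(r[0]),np.array(r[1]),round(r[2],1),np.median(q[:,2]))
for lo,hi in [(88,120),(32,48),(50,68)]: rects(lo,hi,108,188,165,240)
print('pins'); rects(45,75,165,250,245,285,10)
print('stand'); rects(30,42,165,250,245,285,10)
print('tank'); rects(30,110,370,450,180,250)
print('sig');
for a in (5,30,45,60): rects(a,a+15,460,505,235,290,8)
E
```

```text
[[ 194.   209.2   27.   543.7  292.4   13.4]
 [ 225.7  211.8   27.   536.   213.6   23.6]
 [ 284.5  201.    26.   565.5   72.9   15.8]
 [ 298.4  194.1   27.   580.9   39.    23.4]
 [ 357.5  191.    26.   591.5 -104.4   14.9]
 [ 373.6  210.    25.   542.7 -142.2   23.6]
 [ 432.4  220.4   27.   519.9 -284.5   14. ]]
[550.7 143.2] 101.84777886799084 143.76169708711367 [536.  213.6] [565.5  72.9]
[586.2 -32.7] 94.2421359650938 143.76300426320415 [580.9  39. ] [ 591.5 -104.4]
[ 531.3 -213.4] 80.88226321568422 144.08484194672414 [ 542.7 -142.2] [ 519.9 -284.5]
88 1126 [550.4 377.1] [117.2 100.9] 85.7 94.59204769621294
32 177 [599.3 409.8] [71.3 31.9] 79.9 39.3744217986673
32 555 [542.4 394.6] [ 98.7 162.2] 2.5 40.139647879095264
32 34 [517.  464.3] [20.2 20.2] 14.7 46.37164895900776
50 59 [598.5 452.9] [26.3 40.2] 77.4 51.87718734392479
50 75 [543.8 321.8] [ 5.6 87.3] 82.8 58.397668290683896
50 52 [558.5 456.8] [40.8 17.9] 17.3 51.36019140117776
50 51 [510.6 452.7] [18.3 45.2] 41.1 52.205503085903956
pins
45 69 [412.1 312.4] [18.6 18.9] 52.5 59.84729384599041
45 66 [410.4 272.8] [17.6 18.8] 77.1 60.75264370869206
45 64 [408.6 232.7] [19.2 17.7] 45.8 59.98323568911155
45 62 [406.7 193.5] [18.7 17.9] 46.3 61.27638326148849
stand
30 794 [409.6 253.9] [165.4  40.6] 87.7 33.94207883436093
tank
30 1696 [ 531.  -213.1] [ 89.9 100.9] 81.1 88.66277418748416
sig
5 15 [ 448.7 -370.7] [ 2.6 17.8] 81.9 11.893788889881534
5 28 [ 413.8 -368.5] [ 2.9 40.2] 87.3 11.487665835459211
5 12 [ 387.5 -390.1] [17.7  2.2] 87.7 13.928761119792739
30 82 [ 422.5 -392.5] [19.1 32.7] 1.0 33.38521731652622
45 12 [ 410.2 -390.6] [5.4 9.6] 50.3 52.84801890545373
```

```bash
python3 - <<'E'
from h import *
d=np.load('top0.npy'); np.set_printoptions(suppress=True,precision=1)
P=cloud('top',d); z=P[...,2]
sub=np.zeros(z.shape,bool); sub[165:240,105:200]=1
print(np.histogram(z[sub],bins=np.arange(4,116,4)))
for lo,hi in [(100,116),(92,99),(34,44),(8,20)]:
    m=((z>lo)&(z<hi)&sub).astype(np.uint8); n,l,s,c=cv2.connectedComponentsWithStats(m)
    for i in range(1,n):
        if s[i,4]>=15:
            q=P[l==i]; r=cv2.minAreaRect(q[:,:2].astype(np.float32)); print(lo,s[i,4],c[i],np.array(r[0]),np.array(r[1]),round(r[2],1),np.median(q[:,2]), q.mean(0))
p=cv2.imread('pics/top0.png'); cv2.imwrite('pics/eng.png',cv2.resize(p[165:240,105:205],(800,600),interpolation=cv2.INTER_CUBIC))
s,_=capture('scene'); cv2.imwrite('pics/eng2.png',cv2.resize(s[320:480,340:480],(525,600),interpolation=cv2.INTER_CUBIC))
E
```

```text
(array([257,  44, 128,  84,  58,  32,  50, 113, 258, 247, 243, 303, 116,
        33,  34,  33,  42,  61,  77, 116, 185, 268, 468, 278,  54,  38,
        23]), array([  4,   8,  12,  16,  20,  24,  28,  32,  36,  40,  44,  48,  52,
        56,  60,  64,  68,  72,  76,  80,  84,  88,  92,  96, 100, 104,
       108, 112]))
100 79 [131.1 196.5] [553.2 417.6] [20.9 20.9] 29.7 106.6653258800236 [553.1 417.3 106.7]
92 632 [165.3 200.7] [547.4 342.7] [ 47.9 100.2] 85.6 95.27262032706767 [546.5 341.5  95.3]
34 150 [144.  185.3] [596.1 409.5] [68.2 23.3] 75.7 39.111863020096166 [596.1 409.7  39.3]
34 51 [180.9 198.3] [563.  318.8] [63.9  7.7] 0.3 38.92184851555453 [564.9 319.4  38.8]
34 332 [147.8 220. ] [512.7 384. ] [126.4  31.2] 89.3 39.485043795127126 [511.6 395.7  39.1]
8 204 [190.3 209.2] [544.1 300.3] [36.5 43.2] 0.8 14.854097290447953 [543.5 301.   14.7]
8 19 [126.4 228.4] [493.7 454.6] [11.3 28.7] 28.9 13.720151946485885 [495.3 453.8  13.9]
```

View pics/eng.png

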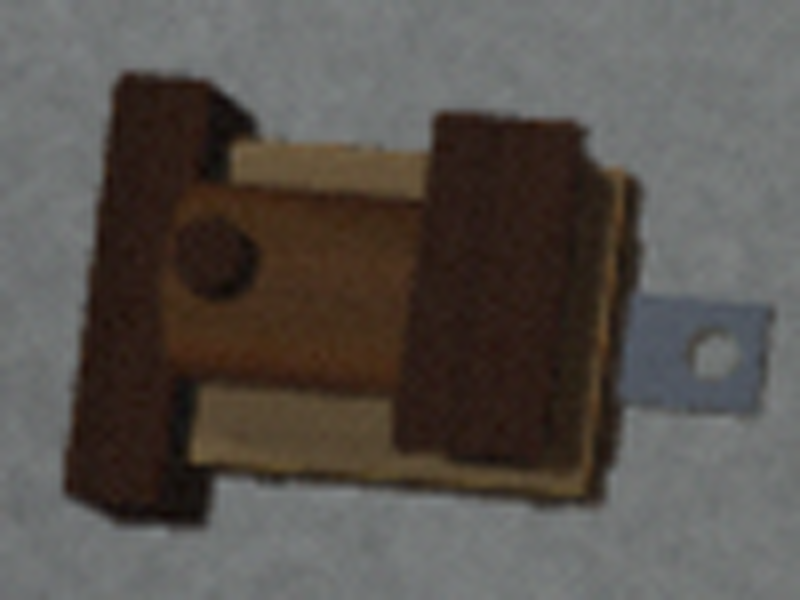

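Engine crop: hitch eye at crop (713,355) and chimney (215,258). The axis heading is 85.6°, which agrees with the cab. The plan is to square and shift each wagon from its +x side with two spread fingers, then push from its rear. Flat goes first.

apply_moves --targets '[[60, [40, 60, 0], [0, 0, -8]], [60, [70, 105, 0], [0, 0, -16]], [60, [100, 150, 0], [0, 0, -24]], [60, [130, 195, 0], [0, 0, -30.1]], [60, [160, 240, 0], [0, 0, -30.1]], [60, [190, 285, 0], [0, 0, -30.1]], [60, [220, 330, 0], [0, 0, -30.1]], [60, [250, 375, 0], [0, 0, -30.1]], [60, [275, 415, 0], [0, 0, -30.1]], [60, [300, 455, 0], [0, 0, -30.1]], [60, [325, 495, 0], [0, 0, -30.1]], [60, [350, 530, -20], [0, 0, -30.1]], [60, [375, 565, -40], [0, 0, -30.1]], [60, [404, 610, -80], [0, 0, -30.1]], [60, [404, 610, -80], [0, 0, -30.1]], [60, [404, 610, -80], [0, 0, -30.1]], [60, [404, 610, -80], [0, 0, -30.1]], [60, [404, 610, -80], [0, 0, -30.1]]]'

```text
time_s: 1.95
eef_pos: [632.3, 136.3, 152.3]
ee_rot: [0.0, 0.999, -0.038, 0.001]
force: [0.2, 0.3, -0.0]
grip_width: 0.703
grip_force: 0.0
```

apply_moves --targets '[[60, [0, 0, -40], [0, 0, 0]], [60, [0, 0, -80], [0, 0, 0]], [60, [0, 0, -110], [0, 0, 0]], [60, [0, 0, -130], [0, 0, 0]], [60, [0, 0, -139], [0, 0, 0]], [60, [-8, 0.6, -139], [0, 0, 0]], [60, [-14, 1.1, -139], [0, 0, 0]], [60, [-19, 1.5, -139], [0, 0, 0]], [60, [-23, 1.8, -139], [0, 0, 0]], [60, [-27, 2.1, -139], [0, 0, 0]], [60, [-31, 2.4, -139], [0, 0, 0]], [60, [-34, 2.6, -139], [0, 0, 0]], [60, [-37, 2.8, -139], [0, 0, 0]], [60, [-39, 3, -139], [0, 0, 0]], [60, [-39, 3, -139], [0, 0, 0]]]'

```text
time_s: 3.45
eef_pos: [593.0, 140.3, 12.3]
ee_rot: [-0.0, 0.999, -0.038, -0.0]
force: [0.2, -0.7, 0.3]
grip_width: 0.703
grip_force: 0.3
```

```bash
cat >> h.py <<'E'
np.set_printoptions(suppress=True,precision=1)
EYE=np.array([543.7,292.4]); TH=85.6; U=np.array([np.cos(np.radians(TH)),np.sin(np.radians(TH))]); Wd=np.array([U[1],-U[0]])
def look(save=None):
    p,d=capture('top')
    if save: cv2.imwrite(save,p)
    e,W=wagons(d)
    print('engine eye',[x[3:5] for x in e if x[0]<205],'t',ctrl.sense()['time_s'])
    for c,h_,L,t,hh in W:
        r=c-EYE; print('ctr',c,'hd %.1f L %.1f'%(h_,L),'along %.1f w %.1f'%(r@U,r@Wd),'eye',t,'hitch',hh)
    return p,d,e
E
python3 -c "
from h import *
look(); s=ctrl.sense(); print(s['eef_pos'],s['force'])"
```

```text
engine eye [array([543.5, 292.2])] t 3.5
ctr [586.  -32.7] hd 94.3 L 143.8 along -320.9 w 67.2 eye [580.6  39. ] hitch [ 591.5 -104.4]
ctr [ 531.2 -213.6] hd 81.0 L 144.3 along -505.4 w 26.4 eye [ 542.5 -142.3] hitch [ 520.  -284.8]
[593.  140.2  12.2] [-0.4 -0.  -0.2]
```

apply_moves --targets '[[60, [10, -1, 0], [0, 0, 0]], [60, [12, -1, 50], [0, 0, 0]], [60, [12, -1, 100], [0, 0, 8]], [60, [12, -40, 120], [0, 0, 16]], [60, [12, -90, 120], [0, 0, 24]], [60, [12, -140, 120], [0, 0, 32]], [60, [12, -190, 120], [0, 0, 40]], [60, [12, -230, 120], [0, 0, 48]], [60, [12, -230, 120], [0, 0, 56]], [60, [12, -230, 120], [0, 0, 64]], [60, [12, -230, 120], [0, 0, 72]], [60, [12, -230, 120], [0, 0, 80]], [60, [12, -230, 120], [0, 0, 86]], [60, [12, -230, 120], [0, 0, 90]], [60, [12, -230, 120], [0, 0, 90]]]'

```text
time_s: 5.0
eef_pos: [605.0, -89.7, 131.9]
ee_rot: [-0.001, 0.733, 0.68, -0.0]
force: [0.7, 0.8, -1.0]
grip_width: 0.701
grip_force: 0.0
```

```bash
python3 -c "
from h import *
look(); s=ctrl.sense(); print(s['eef_pos'],s['ee_rot'])"
```

```text
engine eye [array([543.5, 292.2])] t 5.05
ctr [537.1 147.3] hd 104.0 L 144.1 along -145.2 w 4.6 eye [519.8 217.2] hitch [554.5  77.4]
ctr [ 531.1 -213.5] hd 81.0 L 143.7 along -505.4 w 26.3 eye [ 542.4 -142.5] hitch [ 519.9 -284.5]
[605.  -89.7 132. ] [-0.   0.7  0.7 -0. ]
```

The flat had been squared, but it now stands at 104°, which contact with the fingers can't explain, so it was probably the announced knock. I redo the side push.

apply_moves --targets '[[60, [0, 50, 0], [0, 0, -8]], [60, [0, 100, 0], [0, 0, -16]], [60, [5, 150, 0], [0, 0, -24]], [60, [10, 190, 0], [0, 0, -32]], [60, [13, 225, 0], [0, 0, -40]], [60, [13, 231, 0], [0, 0, -48]], [60, [13, 231, 0], [0, 0, -56]], [60, [13, 231, 0], [0, 0, -64]], [60, [13, 231, 0], [0, 0, -72]], [60, [13, 231, 0], [0, 0, -80]], [60, [13, 231, 0], [0, 0, -86]], [60, [13, 231, -20], [0, 0, -90]], [60, [13, 231, -60], [0, 0, -90]], [60, [13, 231, -100], [0, 0, -90]], [60, [13, 231, -120], [0, 0, -90]], [60, [13, 231, -120], [0, 0, -90]], [60, [8, 231.5, -120], [0, 0, -90]]]'

```text
time_s: 6.75
eef_pos: [613.8, 141.6, 13.1]
ee_rot: [-0.0, 0.999, -0.038, 0.001]
force: [0.4, 0.0, 0.7]
grip_width: 0.704
grip_force: 0.0
```

apply_moves --targets '[[60, [-4, 0.3, 0], [0, 0, 0]], [60, [-8, 0.6, 0], [0, 0, 0]], [60, [-11, 0.8, 0], [0, 0, 0]], [60, [-14, 1, 0], [0, 0, 0]], [60, [-16, 1.2, 0], [0, 0, 0]], [60, [-18, 1.4, 0], [0, 0, 0]], [60, [-20, 1.5, 0], [0, 0, 0]], [60, [-20, 1.5, 0], [0, 0, 0]]]'

```text
time_s: 7.55
eef_pos: [593.0, 143.2, 12.2]
ee_rot: [0.0, 0.999, -0.038, -0.0]
force: [-0.8, -1.5, -0.1]
grip_width: 0.703
grip_force: 0.3
```

```bash
python3 -c "
from h import *
p,d,e=look('pics/a1.png'); s=ctrl.sense(); print(s['eef_pos'],s['ee_rot'])
r=s['eef_pos'][:2]-EYE; print(r@U,r@Wd)
s,_=capture('scene'); cv2.imwrite('pics/s1.png',s)"
```

```text
engine eye [array([543.5, 292.2])] t 7.6
ctr [586.1 -32.6] hd 94.4 L 143.6 along -320.8 w 67.2 eye [580.6  39. ] hitch [ 591.7 -104.2]
ctr [ 531.2 -213.4] hd 80.9 L 144.0 along -505.3 w 26.3 eye [ 542.5 -142.3] hitch [ 519.9 -284.5]
[593.1 143.2  12.2] [ 0.  1. -0. -0.]
-144.9527982999336 60.65808304261837
```

View pics/s1.png

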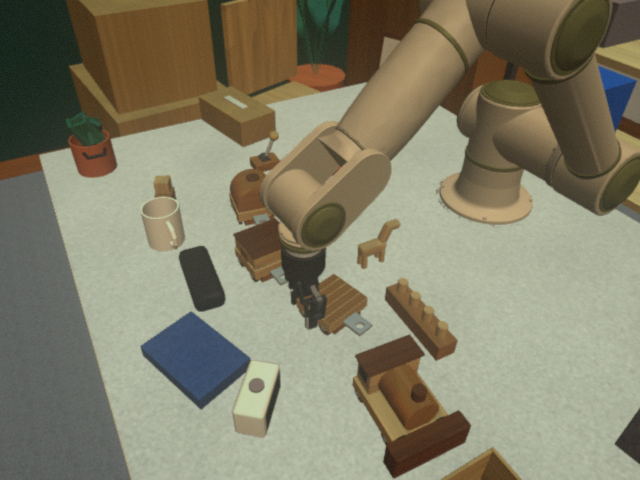

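```bash
python3 -c "
from h import *
s=cv2.imread('pics/s1.png'); cv2.imwrite('pics/s1c.png',cv2.resize(s[250:350,255:395],(800,571),interpolation=cv2.INTER_CUBIC))
print(ray('scene',360,325,22))"
```

```text
[516.8 219.4  22. ]
```

View pics/s1c.png

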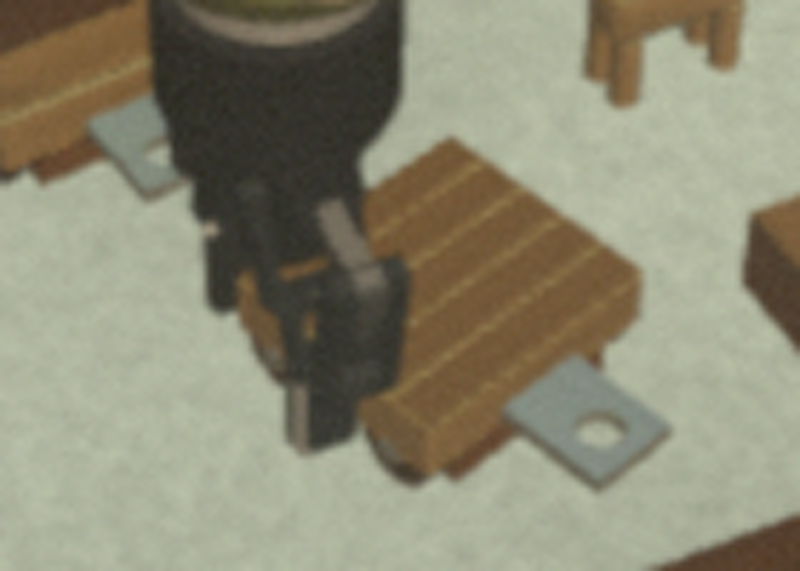

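The close-up (eye near crop (600,430)) shows only the front finger touching. The rear finger slipped past the rear corner, so there was no knock. I retract, move forward, narrow the opening and push again.

apply_moves --targets '[[40, [20, -1.5, 0], [0, 0, 0]], [40, [26, -2, 0], [0, 0, 0]], [40, [27, 10, 0], [0, 0, 0]], [40, [27, 10, 0], [0, 0, 0]], [40, [22, 10.4, 0], [0, 0, 0]], [40, [18, 10.7, 0], [0, 0, 0]], [40, [14, 11, 0], [0, 0, 0]], [40, [10, 11.3, 0], [0, 0, 0]], [40, [7, 11.5, 0], [0, 0, 0]], [40, [4, 11.8, 0], [0, 0, 0]], [40, [2, 12, 0], [0, 0, 0]], [40, [1, 12, 0], [0, 0, 0]], [40, [1, 12, 0], [0, 0, 0]]]'

```text
time_s: 8.95
eef_pos: [594.2, 155.2, 12.4]
ee_rot: [-0.0, 0.999, -0.038, -0.0]
force: [0.2, 0.1, -0.9]
grip_width: 0.47
grip_force: 0.2
```

apply_moves --targets '[[40, [10, -1, 0], [0, 0, 0]], [40, [12, -1, 50], [0, 0, 0]], [40, [12, -1, 100], [0, 0, 8]], [40, [12, -40, 120], [0, 0, 16]], [40, [12, -90, 120], [0, 0, 24]], [40, [12, -140, 120], [0, 0, 32]], [40, [12, -190, 120], [0, 0, 32]], [40, [12, -210, 120], [0, 0, 32]], [40, [12, -230, 120], [0, 0, 32]]]'

```text
time_s: 9.85
eef_pos: [605.9, -76.6, 132.1]
ee_rot: [-0.0, 0.971, 0.238, -0.0]
force: [0.3, 0.8, -0.7]
grip_width: 0.471
grip_force: 0.0
```

```bash
python3 -c "
from h import *
p,d,e=look('pics/a1.png'); s=ctrl.sense(); print(s['eef_pos'],s['ee_rot'])"
```

```text
engine eye [array([543.7, 292.2])] t 9.9
ctr [523.6 153. ] hd 102.5 L 143.9 along -140.6 w -9.4 eye [508.  223.2] hitch [539.2  82.7]
ctr [ 531.  -213.5] hd 80.9 L 144.3 along -505.4 w 26.2 eye [ 542.5 -142.3] hitch [ 519.6 -284.7]
[606.  -79.  132.1] [ 0.   1.   0.2 -0. ]
```

```bash
python3 -c "
from h import *
capture('top'); s=ctrl.sense(); print(s['eef_pos'],s['ee_rot'],s['dq'])"
```

```text
[606. -77. 132.] [-0.   1.   0.2 -0. ] [ 0.1 -0.   0.   0.   0.   0. ]
```

apply_moves --targets '[[60, [-20, 40, 0], [0, 0, 8]], [60, [-40, 80, 0], [0, 0, 16]], [60, [-55, 120, 0], [0, 0, 24]], [60, [-65, 150, 0], [0, 0, 32]], [60, [-69, 168, 0], [0, 0, 40]], [60, [-69, 168, 0], [0, 0, 48]], [60, [-69, 168, 0], [0, 0, 56]], [60, [-69, 168, 0], [0, 0, 64]], [60, [-69, 168, 0], [0, 0, 71]], [60, [-69, 168, 0], [0, 0, 75]], [60, [-69, 168, -30], [0, 0, 75]], [60, [-69, 168, -70], [0, 0, 75]], [60, [-69, 168, -105], [0, 0, 75]], [60, [-69, 168, -122], [0, 0, 75]], [60, [-69, 168, -122], [0, 0, 75]]]'

```text
time_s: 11.45
eef_pos: [535.5, 94.1, 8.1]
ee_rot: [-0.002, 0.624, 0.781, -0.001]
force: [-0.1, -0.1, 1.1]
grip_width: 0.7
grip_force: 0.0
```

apply_moves --targets '[[60, [-0.9, 4, 0], [0, 0, 0]], [60, [-1.5, 8, 0], [0, 0, -1]], [60, [-2, 12, 0], [0, 0, -2.5]], [60, [-2.4, 16, 0], [0, 0, -4]], [60, [-2.7, 20, 0], [0, 0, -6]], [60, [-3, 24, 0], [0, 0, -8]], [60, [-3.2, 28, 0], [0, 0, -10]], [60, [-3.4, 32, 0], [0, 0, -12]], [60, [-3.5, 36, 0], [0, 0, -14]], [60, [-3.5, 40, 0], [0, 0, -15.5]], [60, [-3.4, 44, 0], [0, 0, -16.5]], [60, [-3.2, 48, 0], [0, 0, -17]], [60, [-3, 50, 0], [0, 0, -17]], [60, [-3, 50, 0], [0, 0, -17]]]'

```text
time_s: 12.85
eef_pos: [534.3, 143.6, 10.5]
ee_rot: [0.0, 0.733, 0.68, 0.0]
force: [-0.4, 0.1, -0.0]
grip_width: 0.705
grip_force: 0.0
```

```bash
python3 -c "
from h import *
p,d,e=look('pics/a2.png'); print(e);s=ctrl.sense(); print(s['eef_pos'],s['ee_rot'],s['force']); r=s['eef_pos'][:2]-EYE; print(r@U,r@Wd)"
```

```text
engine eye [array([543.3, 293.3]), array([542.5, 271.1])] t 12.9
ctr [586.  -32.7] hd 94.3 L 143.8 along -320.9 w 67.2 eye [580.6  39. ] hitch [ 591.5 -104.4]
ctr [ 531.2 -213.4] hd 80.9 L 144.0 along -505.3 w 26.3 eye [ 542.5 -142.3] hitch [ 519.9 -284.5]
[[ 193.6  209.4   21.   543.3  293.3   18.5]
 [ 202.   209.    15.   542.5  271.1   25.5]
 [ 298.4  194.2   28.   580.6   39.    24.2]
 [ 357.5  191.    26.   591.5 -104.4   15.2]
 [ 373.6  210.1   27.   542.5 -142.3   23.4]
 [ 432.4  220.4   27.   519.9 -284.5   14.5]]
[534.3 143.5  10.4] [-0.   0.7  0.7  0. ] [-0.1 -0.5  0.3]
-149.22819660803464 2.0197306649390105
```

View pics/a2.png

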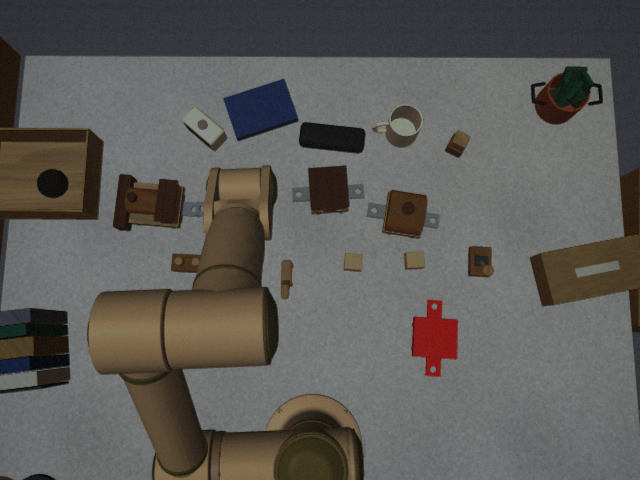

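The top view shows the flat's tongue at (202,209) reaching the engine hitch (194,209), in line. I push the last bit, then back off to measure.

apply_moves --targets '[[60, [0.3, 4, 0], [0, 0, 0]], [60, [0.6, 8, 0], [0, 0, 0]], [60, [1, 12, 0], [0, 0, 0]], [60, [1.2, 15, 0], [0, 0, 0]], [60, [1.4, 18, 0], [0, 0, 0]], [60, [1.5, 20, 0], [0, 0, 0]], [60, [1.5, 20, 0], [0, 0, 0]], [60, [1.5, 20, 0], [0, 0, 0]], [60, [0, 5, 0], [0, 0, 0]], [60, [0, -5, 30], [0, 0, 0]], [60, [0, -5, 80], [0, 0, 0]], [60, [0, -50, 100], [0, 0, 0]], [60, [20, -100, 110], [0, 0, 0]], [60, [50, -140, 120], [0, 0, 0]], [60, [80, -180, 120], [0, 0, 0]], [60, [80, -180, 120], [0, 0, 0]]]'

```text
time_s: 14.5
eef_pos: [615.9, -42.5, 130.3]
ee_rot: [0.001, 0.735, 0.678, 0.0]
force: [-0.0, 0.1, -0.4]
grip_width: 0.701
grip_force: 0.0
```

```bash
python3 -c "
from h import *
p,d,e=look('pics/a3.png'); print(e);s=ctrl.sense(); print(s['eef_pos'],s['ee_rot'])
P=cloud('top',d);z=P[...,2]; m=((z>34)&(z<46)).astype(np.uint8); m[:170]=0;m[245:]=0;m[:,:190]=0;m[:,250:]=0
n,l,st,c=cv2.connectedComponentsWithStats(m)
for i in range(1,n):
  if st[i,4]>50:
    q=P[l==i];r=cv2.minAreaRect(q[:,:2].astype(np.float32));print(r,(np.array(r[0])-EYE)@U,(np.array(r[0])-EYE)@Wd)
cv2.imwrite('pics/a3c.png',cv2.resize(p[170:250,110:310],(800,320),interpolation=cv2.INTER_CUBIC))"
```

```text
engine eye [array([543.3, 290.6])] t 14.55
ctr [538.2 219.2] hd 85.9 L 143.2 along -73.4 w 0.2 eye [543.3 290.6] hitch [533.1 147.7]
ctr [ 531.2 -213.4] hd 80.9 L 144.0 along -505.3 w 26.3 eye [ 542.5 -142.3] hitch [ 519.9 -284.5]
[[ 193.9  208.6   19.   543.3  290.6   23.9]
 [ 253.4  213.9   24.   533.1  147.7   14.2]
 [ 357.5  191.    26.   591.5 -104.4   16.4]
 [ 373.6  210.1   27.   542.5 -142.3   24.7]
 [ 432.4  220.4   27.   519.9 -284.5   14.4]]
[615.  -40.7 129.8] [ 0.   0.7  0.7 -0. ]
((538.6846923828125, 219.1944122314453), (90.60812377929688, 100.77224731445312), 85.54898071289062) -73.37460228917446 0.6157352840745687
```

View pics/a3c.png

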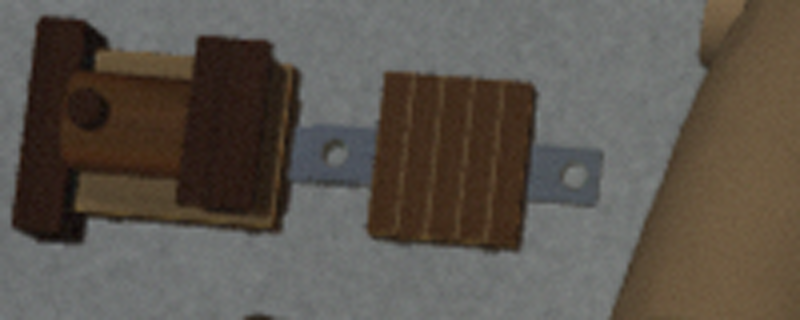

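The flat sits on line (heading 85.6°, 1.4 mm short, eye over eye at crop (335,152)). Now the van's side push, starting aligned to it and turning during the push.

apply_moves --targets '[[50, [20, 9, 0], [0, 0, -8]], [50, [38.4, 9, 0], [0, 0, -16]], [50, [38.4, 9, 0], [0, 0, -24]], [50, [38.4, 9, 0], [0, 0, -32]], [50, [38.4, 9, 0], [0, 0, -40]], [50, [38.4, 9, 0], [0, 0, -48]], [50, [38.4, 9, 0], [0, 0, -56]], [50, [38.4, 9, 0], [0, 0, -64]], [50, [38.4, 9, 0], [0, 0, -72]], [50, [38.4, 9, 0], [0, 0, -78]], [50, [38.4, 9, -10], [0, 0, -81.3]], [50, [38.4, 9, -40], [0, 0, -81.3]], [50, [38.4, 9, -75], [0, 0, -81.3]], [50, [38.4, 9, -100], [0, 0, -81.3]], [50, [38.4, 9, -114], [0, 0, -81.3]], [50, [38.4, 9, -116], [0, 0, -81.3]], [50, [38.4, 9, -116], [0, 0, -81.3]]]'

```text
time_s: 16.25
eef_pos: [652.9, -27.7, 15.2]
ee_rot: [0.0, 0.999, 0.038, 0.0]
force: [-0.5, -0.3, 0.4]
grip_width: 0.584
grip_force: 0.0
```

apply_moves --targets '[[50, [-4, 0.3, 0], [0, 0, 0]], [50, [-8, 0.6, 0], [0, 0, 0]], [50, [-12, 0.9, 0], [0, 0, -0.5]], [50, [-16, 1.2, 0], [0, 0, -1]], [50, [-20, 1.5, 0], [0, 0, -1.7]], [50, [-24, 1.8, 0], [0, 0, -2.4]], [50, [-28, 2.1, 0], [0, 0, -3.1]], [50, [-32, 2.4, 0], [0, 0, -3.8]], [50, [-36, 2.8, 0], [0, 0, -4.5]], [50, [-40, 3.1, 0], [0, 0, -5.2]], [50, [-44, 3.4, 0], [0, 0, -5.9]], [50, [-48, 3.7, 0], [0, 0, -6.6]], [50, [-52, 4, 0], [0, 0, -7.3]], [50, [-56, 4.3, 0], [0, 0, -8]], [50, [-60, 4.6, 0], [0, 0, -8.7]], [50, [-64, 4.9, 0], [0, 0, -8.7]], [50, [-67, 5.1, 0], [0, 0, -8.7]], [50, [-70, 5.4, 0], [0, 0, -8.7]], [50, [-71.8, 5.5, 0], [0, 0, -8.7]], [50, [-71.8, 5.5, 0], [0, 0, -8.7]]]'

```text
time_s: 18.25
eef_pos: [580.6, -22.2, 14.3]
ee_rot: [-0.0, 0.999, -0.038, -0.0]
force: [0.1, 0.5, 0.5]
grip_width: 0.588
grip_force: 0.0
```

apply_moves --targets '[[50, [8, -0.6, 0], [0, 0, 0]], [50, [14, -1, 10], [0, 0, 0]], [50, [14, -1, 60], [0, 0, 8]], [60, [14, -1, 110], [0, 0, 16]], [60, [14, -50, 116], [0, 0, 24]], [60, [14, -100, 116], [0, 0, 32]], [60, [14, -150, 116], [0, 0, 40]], [60, [14, -200, 116], [0, 0, 48]], [60, [14, -200, 116], [0, 0, 56]], [60, [14, -200, 116], [0, 0, 64]], [60, [14, -200, 116], [0, 0, 72]], [60, [14, -200, 116], [0, 0, 80]], [60, [14, -200, 116], [0, 0, 86]], [60, [14, -200, 116], [0, 0, 90]], [60, [14, -200, 116], [0, 0, 90]]]'

```text
time_s: 19.75
eef_pos: [595.3, -222.5, 131.0]
ee_rot: [0.0, 0.733, 0.68, 0.0]
force: [1.0, -0.8, -0.3]
grip_width: 0.706
grip_force: 0.0
```

```bash
python3 -c "
from h import *
p,d,e=look('pics/a4.png'); s=ctrl.sense(); print(s['eef_pos'],s['ee_rot'])"
```

```text
engine eye [array([543.3, 290.6])] t 19.8
ctr [538.8 219.4] hd 86.4 L 142.7 along -73.2 w 0.7 eye [543.3 290.6] hitch [534.3 148.1]
[ 595.2 -222.4  130.9] [0.  0.7 0.7 0. ]
```

```bash
python3 -c "
from h import *
p,d,e=look('pics/a5.png'); print(e)
P=cloud('top',d);z=P[...,2]; m=((z>66)&(z<82)).astype(np.uint8); m[:170]=0;m[260:]=0;m[:,:280]=0;m[:,360:]=0
n,l,st,c=cv2.connectedComponentsWithStats(m)
for i in range(1,n):
  if st[i,4]>50:
    q=P[l==i];r=cv2.minAreaRect(q[:,:2].astype(np.float32));print(r,(np.array(r[0])-EYE)@U,(np.array(r[0])-EYE)@Wd)
"
```

```text
engine eye [array([543.3, 290.6])] t 19.85
ctr [538.9 219.3] hd 86.5 L 142.8 along -73.2 w 0.9 eye [543.3 290.6] hitch [534.6 148.1]
[[ 193.9  208.6   19.   543.3  290.6   23.6]
 [ 253.2  213.3   20.   534.6  148.1   15.5]
 [ 292.6  217.7   29.   522.5   52.2   24.8]
 [ 432.5  220.3   28.   520.1 -284.6   15.4]]
((516.8966674804688, -19.61846923828125), (89.88095092773438, 101.8753433227539), 85.69367218017578) -313.15519912111733 -2.786582739873342
```

apply_moves --targets '[[60, [-25, 40, 0], [0, 0, 0]], [60, [-50, 80, 0], [0, 0, 0]], [60, [-70, 115, 0], [0, 0, 0]], [60, [-82.7, 139, 0], [0, 0, 0]], [60, [-82.7, 139, 0], [0, 0, 0]], [60, [-82.7, 139, -30], [0, 0, 0]], [60, [-82.7, 139, -70], [0, 0, 0]], [60, [-82.7, 139, -100], [0, 0, 0]], [60, [-82.7, 139, -116], [0, 0, 0]], [60, [-82.7, 139, -116], [0, 0, 0]]]'

```text
time_s: 20.85
eef_pos: [511.6, -83.6, 12.5]
ee_rot: [-0.002, 0.734, 0.679, -0.001]
force: [-0.3, -0.9, 0.2]
grip_width: 0.701
grip_force: 0.0
```

apply_moves --targets '[[60, [0.4, 5, 0], [0, 0, 0]], [60, [0.8, 10, 0], [0, 0, 0]], [60, [1.4, 16, 0], [0, 0, 0]], [60, [2.1, 22, 0], [0, 0, 0]], [60, [2.8, 28, 0], [0, 0, 0]], [60, [3.5, 34, 0], [0, 0, 0]], [60, [4.2, 40, 0], [0, 0, 0]], [60, [4.9, 46, 0], [0, 0, 0]], [60, [5.6, 52, 0], [0, 0, 0]], [60, [6.3, 58, 0], [0, 0, 0]], [60, [7, 64, 0], [0, 0, 0]], [60, [7.7, 70, 0], [0, 0, 0]], [60, [8.4, 76, 0], [0, 0, 0]], [60, [9, 82, 0], [0, 0, 0]], [60, [9.6, 88, 0], [0, 0, 0]], [60, [10.1, 93, 0], [0, 0, 0]], [60, [10.5, 97, 0], [0, 0, 0]], [60, [10.8, 100, 0], [0, 0, 0]], [60, [11, 102.5, 0], [0, 0, 0]], [60, [11, 103.5, 0], [0, 0, 0]]]'

```text
time_s: 22.85
eef_pos: [523.2, 20.4, 14.3]
ee_rot: [-0.0, 0.733, 0.68, 0.0]
force: [-1.0, -0.6, -0.5]
grip_width: 0.703
grip_force: 0.0
```

apply_moves --targets '[[60, [0, 0, 0], [0, 0, 0]], [60, [-1, -12, 0], [0, 0, 0]], [60, [-1, -20, 30], [0, 0, 0]], [60, [-1, -30, 80], [0, 0, 0]], [60, [10, -70, 110], [0, 0, -8]], [60, [30, -110, 116], [0, 0, -16]], [60, [50, -150, 116], [0, 0, -24]], [60, [70, -190, 116], [0, 0, -32]], [60, [90, -230, 116], [0, 0, -40]], [60, [90, -270, 116], [0, 0, -48]], [60, [90, -310, 116], [0, 0, -56]], [60, [90, -350, 116], [0, 0, -64]], [60, [90, -350, 116], [0, 0, -72]], [60, [90, -350, 116], [0, 0, -80]], [60, [90, -350, 116], [0, 0, -86]], [60, [90, -350, 116], [0, 0, -90]], [60, [90, -350, 116], [0, 0, -90]]]'

```text
time_s: 24.55
eef_pos: [612.5, -330.7, 130.1]
ee_rot: [-0.0, 0.999, -0.038, -0.0]
force: [-0.4, -0.5, 0.9]
grip_width: 0.703
grip_force: 0.0
```

```bash
python3 -c "
from h import *
p,d,e=look('pics/a6.png'); print(e); s=ctrl.sense(); print(s['eef_pos'],s['ee_rot'])
P=cloud('top',d);z=P[...,2]
for lo,hi,x0,x1 in ((66,82,250,330),(30,104,365,455)):
  m=((z>lo)&(z<hi)).astype(np.uint8); m[:170]=0;m[255:]=0;m[:,:x0]=0;m[:,x1:]=0
  n,l,st,c=cv2.connectedComponentsWithStats(m)
  for i in range(1,n):
    if st[i,4]>50:
      q=P[l==i];r=cv2.minAreaRect(q[:,:2].astype(np.float32));print(r,(np.array(r[0])-EYE)@U,(np.array(r[0])-EYE)@Wd)
"
```

```text
engine eye [array([543.3, 290.6])] t 24.6
[[ 193.9  208.6   19.   543.3  290.6   24.9]
 [ 253.1  213.9   22.   531.3  147.4   25.1]
 [ 373.6  210.1   27.   542.5 -142.3   25. ]]
[ 612.6 -330.5  130.1] [-0.  1. -0. -0.]
((526.7814331054688, 77.11471557617188), (89.71636962890625, 100.97659301757812), 85.14446258544922) -215.94876135818015 -0.3522258949258315
((544.5132446289062, -191.23863220214844), (42.647804260253906, 77.4588623046875), 80.21883392333984) -482.1508379828563 37.915133622617496
```

Flat and van are now coupled eye over eye within about 2 mm. Next is the tank's side push, with the tool tilted 25° so the gripper body clears the drum.

apply_moves --targets '[[50, [-4, 50, 0], [0, 0, -4.7]], [50, [-7, 100, 0], [0, 0, -4.7]], [50, [-7, 104.4, 0], [0, 0, -4.7]], [50, [-7, 104.4, 0], [0, 0, -4.7]]]'

```text
time_s: 25.0
eef_pos: [606.2, -224.6, 130.7]
ee_rot: [0.0, 0.997, -0.077, 0.0]
force: [-0.5, -0.4, -0.2]
grip_width: 0.587
grip_force: 0.0
```

apply_moves --targets '[[50, [0, 0, 0], [1.3, 8.2, 0]], [50, [0, 0, 0], [2.6, 16.4, 0]], [50, [0, 0, 0], [3.95, 24.7, 0]], [50, [0, 0, 0], [3.95, 24.7, 0]], [50, [0, 0, -40], [3.95, 24.7, 0]], [50, [0, 0, -80], [3.95, 24.7, 0]], [50, [0, 0, -105], [3.95, 24.7, 0]], [50, [0, 0, -118], [3.95, 24.7, 0]], [50, [0, 0, -118], [3.95, 24.7, 0]]]'

```text
time_s: 25.9
eef_pos: [605.5, -226.0, 11.5]
ee_rot: [-0.018, 0.973, -0.077, -0.216]
force: [-0.3, 0.4, 0.0]
grip_width: 0.583
grip_force: 0.0
```

apply_moves --targets '[[50, [-4, 0.3, 0], [0, 0, 0]], [50, [-8, 0.6, 0], [0, 0, 0]], [50, [-12, 0.9, 0], [0, 0, 0]], [50, [-15, 1.2, 0], [0, 0, 0]], [50, [-18, 1.4, 0], [0, 0, 0]], [50, [-21, 1.6, 0], [0, 0, 0.6]], [50, [-24, 1.8, 0], [0, 0, 1.3]], [50, [-27, 2.1, 0], [0, 0, 2]], [50, [-30, 2.3, 0], [0, 0, 2.7]], [50, [-33, 2.5, 0], [0, 0, 3.4]], [50, [-36, 2.8, 0], [0, 0, 4.1]], [50, [-39, 3, 0], [0, 0, 4.7]], [50, [-42, 3.2, 0], [0, 0, 4.7]], [50, [-43.7, 3.4, 0], [0, 0, 4.7]], [50, [-43.7, 3.4, 0], [0, 0, 4.7]]]'

```text
time_s: 27.4
eef_pos: [562.1, -222.1, 12.3]
ee_rot: [-0.008, 0.975, -0.037, -0.217]
force: [-0.3, 0.1, 0.1]
grip_width: 0.585
grip_force: 0.0
```

```bash
python3 -c "
from h import *
p,d,e=look('pics/a7.png'); print(e); s=ctrl.sense(); print(s['eef_pos'],s['ee_rot'],s['force'])"
```

```text
engine eye [array([543.3, 290.6])] t 27.45
[[ 193.9  208.6   19.   543.3  290.6   24.1]
 [ 433.9  229.5   27.   497.7 -287.4   14.6]]
[ 562.1 -222.    12.2] [-0.   1.  -0.  -0.2] [0.2 1.1 1.5]
```

apply_moves --targets '[[50, [10, -1, 0], [0, 0, 0]], [50, [15, -1, 40], [0, 0, 0]], [50, [15, -1, 85], [0, 0, 0]], [50, [15, -1, 130], [-0.6, -8.2, 0]], [50, [15, -1, 130], [-1.2, -16.4, 0]], [50, [15, -1, 130], [-1.9, -24.9, 0]], [50, [15, -1, 130], [-1.9, -24.9, 0]]]'

```text
time_s: 28.15
eef_pos: [574.9, -222.4, 142.3]
ee_rot: [-0.001, 0.999, -0.038, -0.0]
force: [-0.2, 0.7, -0.4]
grip_width: 0.587
grip_force: 0.0
```

apply_moves --targets '[[60, [0, -40, 0], [0, 0, 8]], [60, [-20, -80, 0], [0, 0, 16]], [60, [-40, -120, 0], [0, 0, 24]], [60, [-60, -120, 0], [0, 0, 32]], [60, [-78, -120, 0], [0, 0, 40]], [60, [-78, -120, 0], [0, 0, 48]], [60, [-78, -120, 0], [0, 0, 56]], [60, [-78, -120, 0], [0, 0, 64]], [60, [-78, -120, 0], [0, 0, 72]], [60, [-78, -120, 0], [0, 0, 80]], [60, [-78, -120, 0], [0, 0, 86]], [60, [-78, -120, 0], [0, 0, 90]], [60, [-78, -120, 0], [0, 0, 90]]]'

```text
time_s: 29.45
eef_pos: [499.7, -343.2, 142.0]
ee_rot: [-0.001, 0.733, 0.68, -0.001]
force: [0.2, 0.3, -0.2]
grip_width: 0.701
grip_force: 0.0
```

```bash
python3 -c "
from h import *
p,d,e=look('pics/a8.png'); print(e); s=ctrl.sense(); print(s['eef_pos'],s['ee_rot'],s['force'])
P=cloud('top',d);z=P[...,2]
m=((z>30)&(z<104)).astype(np.uint8); m[:170]=0;m[255:]=0;m[:,:365]=0;m[:,455:]=0
n,l,st,c=cv2.connectedComponentsWithStats(m)
for i in range(1,n):
    if st[i,4]>50:
      q=P[l==i];r=cv2.minAreaRect(q[:,:2].astype(np.float32));print(r,(np.array(r[0])-EYE)@U,(np.array(r[0])-EYE)@Wd)
"
```

```text
engine eye [array([543.3, 290.6])] t 29.5
ctr [526.7  76.1] hd 86.3 L 143.0 along -217.0 w -0.4 eye [531.3 147.4] hitch [522.1   4.7]
ctr [515.3 -69.7] hd -95.2 L 149.5 along -363.2 w -0.5 eye [ 508.5 -144.2] hitch [522.1   4.7]
[[ 193.9  208.6   19.   543.3  290.6   24.2]
 [ 253.1  213.9   22.   531.3  147.4   24. ]
 [ 312.4  218.7   23.   522.1    4.7   17.6]
 [ 374.5  224.    26.   508.5 -144.2   23.9]]
[ 499.6 -343.2  142. ] [-0.   0.7  0.7 -0. ] [-1.3 -0.4  0.3]
((502.02679443359375, -213.74566650390625), (87.13836669921875, 98.1114730834961), 85.49922943115234) -507.85105764543243 -2.7193806793229722
```

apply_moves --targets '[[60, [0, 0, 0], [8.2, -0.6, 0]], [60, [0, 0, 0], [16.4, -1.2, 0]], [60, [0, 0, 0], [24.9, -1.9, 0]], [60, [-1.3, 30, 0], [24.9, -1.9, 0]], [60, [-1.3, 60, -10], [24.9, -1.9, 0]], [60, [-1.3, 60, -50], [24.9, -1.9, 0]], [60, [-1.3, 60, -90], [24.9, -1.9, 0]], [60, [-1.3, 60, -120], [24.9, -1.9, 0]], [60, [-1.3, 60, -130], [24.9, -1.9, 0]], [60, [-1.3, 60, -130], [24.9, -1.9, 0]]]'

```text
time_s: 30.5
eef_pos: [498.0, -282.8, 11.6]
ee_rot: [-0.148, 0.716, 0.663, 0.158]
force: [0.5, -0.1, -0.1]
grip_width: 0.708
grip_force: 0.0
```

apply_moves --targets '[[60, [0.4, 5, 0], [0, 0, 0]], [60, [0.8, 10, 0], [0, 0, 0]], [60, [1.3, 15, 0], [0, 0, 0]], [60, [1.9, 22, 0], [0, 0, 0]], [60, [2.6, 29, 0], [0, 0, 0]], [60, [3.2, 36, 0], [0, 0, 0]], [60, [3.8, 43, 0], [0, 0, 0]], [60, [4.5, 50, 0], [0, 0, 0]], [60, [5.1, 57, 0], [0, 0, 0]], [60, [5.7, 64, 0], [0, 0, 0]], [60, [6.4, 71, 0], [0, 0, 0]], [60, [7, 78, 0], [0, 0, 0]], [60, [7.6, 85, 0], [0, 0, 0]], [60, [8.2, 92, 0], [0, 0, 0]], [60, [8.9, 99, 0], [0, 0, 0]], [60, [9.5, 106, 0], [0, 0, 0]], [60, [10.1, 113, 0], [0, 0, 0]], [60, [10.7, 119, 0], [0, 0, 0]], [60, [11.3, 125, 0], [0, 0, 0]], [60, [11.7, 130, 0], [0, 0, 0]]]'

```text
time_s: 32.5
eef_pos: [509.9, -152.4, 12.3]
ee_rot: [-0.147, 0.716, 0.664, 0.158]
force: [0.5, -2.4, -0.0]
grip_width: 0.702
grip_force: 1.0
```

```bash
python3 -c "
from h import *
p,d,e=look('pics/a9.png'); print(e); s=ctrl.sense(); print(s['eef_pos'],s['ee_rot'],s['force']); r=s['eef_pos'][:2]-EYE; print(r@U,r@Wd)"
```

```text
engine eye [array([543.3, 290.6])] t 32.55
ctr [ 515.1 -101.8] hd 84.4 L 141.6 along -395.2 w 1.7 eye [522.  -31.3] hitch [ 508.2 -172.2]
[[ 193.9  208.6   19.   543.3  290.6   24.9]
 [ 253.1  213.9   22.   531.3  147.4   24.1]
 [ 327.4  218.2   11.   522.   -31.3   29.5]
 [ 385.8  224.9   24.   508.2 -172.2   16. ]]
[ 509.8 -151.8   12.2] [-0.1  0.7  0.7  0.2] [ 0.7 -0.2 -0.1]
-445.440914853637 0.2886400572219221
```

apply_moves --targets '[[60, [0.4, 5, 0], [0, 0, 0]], [60, [0.9, 10, 0], [0, 0, 0]], [60, [1.3, 15, 0], [0, 0, 0]], [60, [1.8, 20, 0], [0, 0, 0]], [60, [2.1, 24, 0], [0, 0, 0]], [60, [2.4, 27, 0], [0, 0, 0]], [60, [2.6, 29, 0], [0, 0, 0]], [60, [2.7, 30, 0], [0, 0, 0]], [60, [2.7, 30, 0], [0, 0, 0]], [60, [2, 20, 0], [0, 0, 0]], [60, [0, -20, 0], [0, 0, 0]], [60, [0, -50, 30], [0, 0, 0]], [60, [0, -90, 60], [0, 0, 0]], [60, [0, -140, 60], [0, 0, 0]], [60, [0, -140, 60], [0, 0, 0]]]'

```text
time_s: 34.05
eef_pos: [509.2, -299.3, 72.8]
ee_rot: [-0.144, 0.718, 0.662, 0.158]
force: [-0.5, 0.6, -0.0]
grip_width: 0.704
grip_force: 0.0
```

```bash
python3 -c "
from h import *
p,d,e=look('pics/a10.png'); print(e); s=ctrl.sense(); print(s['eef_pos'],s['ee_rot'],s['force'])
cv2.imwrite('pics/a10c.png',cv2.resize(p[160:280,110:430],(800,300),interpolation=cv2.INTER_CUBIC))"
```

```text
engine eye [array([543.1, 290.7])] t 34.1
[[193.9 208.7  18.  543.1 290.7  22.5]
 [253.  213.8  23.  531.5 147.6  23.4]
 [313.4 218.8  16.  520.3   2.1  24.8]]
[ 509.2 -296.1   72.1] [-0.1  0.7  0.7  0.2] [-0.3  0.3  0.2]
```

View pics/a10c.png

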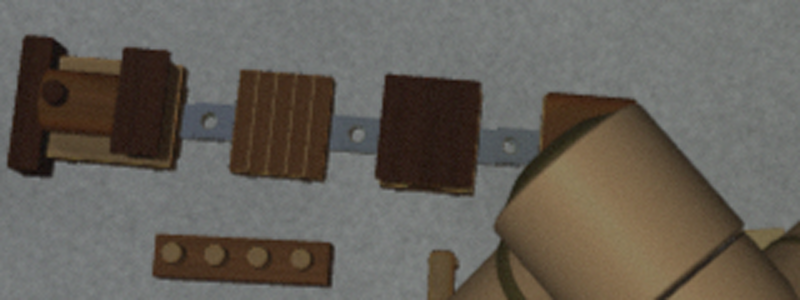

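The train is in line, with eye pairs at crop (208,121), (357,134) and (510,146). The last pair is about 4 mm short, so I nudge the tank about 3.5 mm further.

apply_moves --targets '[[60, [0, 40, -20], [0, 0, 0]], [60, [0, 80, -50], [0, 0, 0]], [60, [1, 120, -60], [0, 0, 0]], [60, [1.8, 150, -60], [0, 0, 0]], [60, [2.3, 160, -60], [0, 0, 0]], [60, [2.6, 165, -60], [0, 0, 0]], [60, [2.8, 169, -60], [0, 0, 0]], [60, [2.9, 171.5, -60], [0, 0, 0]], [60, [3, 173.3, -60], [0, 0, 0]], [60, [3, 173.3, -60], [0, 0, 0]], [60, [2, 160, -60], [0, 0, 0]], [60, [0, 120, -60], [0, 0, 0]], [60, [0, 80, -30], [0, 0, 0]], [60, [0, 30, 0], [0, 0, 0]], [60, [0, -10, 40], [0, 0, 0]], [60, [0, -10, 60], [-8.2, 0.6, 0]], [60, [0, -10, 60], [-16.4, 1.2, 0]], [60, [0, -10, 60], [-24.9, 1.9, 0]], [60, [0, -10, 60], [-24.9, 1.9, 0]]]'

```text
time_s: 36.0
eef_pos: [510.0, -301.7, 133.1]
ee_rot: [0.001, 0.732, 0.681, -0.001]
force: [-0.2, 0.8, 0.2]
grip_width: 0.707
grip_force: 0.0
```

```bash
python3 -c "
from h import *
p,d,e=look('pics/a11.png'); print(e); s=ctrl.sense(); print(s['eef_pos'],s['ee_rot'],s['force'])"
```

```text
engine eye [array([543.3, 290.6])] t 36.05
ctr [515.7 -68.4] hd 86.1 L 144.4 along -361.8 w -0.2 eye [520.7   3.7] hitch [ 510.8 -140.4]
[[ 193.9  208.6   19.   543.3  290.6   24.1]
 [ 253.1  213.9   21.   531.4  147.4   25.2]
 [ 312.8  218.6   18.   520.7    3.7   23.1]
 [ 372.6  223.7   27.   510.8 -140.4   16. ]]
[ 509.8 -302.4  132.7] [-0.   0.7  0.7 -0. ] [ 0.1  0.  -0.5]
```

All pairs are now within about 2 mm, so on to the pins. First pin: the one at (406.7,193.5), into the flat–van coupling.

apply_moves --targets '[[40, [-10, 48, 0], [0, 0, 0]], [40, [-20, 96, 0], [0, 0, 0]], [40, [-30, 144, 0], [0, 0, 0]], [40, [-40, 192, 0], [0, 0, 0]], [40, [-50, 240, 0], [0, 0, 0]], [40, [-60, 288, 0], [0, 0, 0]], [40, [-70, 336, 0], [0, 0, 0]], [40, [-80, 384, 0], [0, 0, 0]], [40, [-90, 432, 0], [0, 0, 0]], [40, [-100, 480, 0], [0, 0, 0]], [40, [-103, 496.5, 0], [0, 0, 0]], [40, [-103, 496.5, 0], [0, 0, 0]], [40, [-103, 496.5, 0], [0, 0, 0]], [40, [-103, 496.5, -30], [0, 0, 0]], [40, [-103, 496.5, -60], [0, 0, 0]], [40, [-103, 496.5, -80], [0, 0, 0]], [40, [-103, 496.5, -90.3], [0, 0, 0]], [40, [-103, 496.5, -90.3], [0, 0, 0]]]'

```text
time_s: 37.85
eef_pos: [406.9, 192.4, 41.2]
ee_rot: [-0.001, 0.734, 0.679, -0.001]
force: [-0.3, -0.1, -1.0]
grip_width: 0.468
grip_force: 0.0
```

apply_moves --targets '[[15, [0, 0, 0], [0, 0, 0]], [15, [0, 0, 0], [0, 0, 0]], [15, [0, 0, 0], [0, 0, 0]], [15, [0, 0, 0], [0, 0, 0]], [15, [0, 0, 0], [0, 0, 0]], [15, [0, 0, 0], [0, 0, 0]], [15, [0, 0, 20], [0, 0, 0]], [15, [0, 0, 50], [0, 0, 0]], [15, [0, 0, 60], [0, 0, 0]], [15, [0, 0, 60], [0, 0, 0]]]' --squeeze 40

```text
time_s: 38.85
eef_pos: [407.4, 193.7, 103.0]
ee_rot: [0.001, 0.733, 0.68, 0.001]
force: [0.4, -0.3, -1.2]
grip_width: 0.215
grip_force: 39.1
```

apply_moves --targets '[[15, [40, -15, 0], [0, 0, 0]], [15, [80, -30, 0], [0, 0, 0]], [15, [110, -41, 0], [0, 0, 0]], [15, [125.3, -46, 0], [0, 0, 0]], [15, [125.3, -46, 0], [0, 0, 0]], [15, [125.3, -46, 0], [0, 0, 0]], [15, [125.3, -46, -20], [0, 0, 0]], [15, [125.3, -46, -35], [0, 0, 0]], [15, [125.3, -46, -42], [0, 0, 0]], [15, [125.3, -46, -48], [0, 0, 0]], [15, [125.3, -46, -53], [0, 0, 0]], [15, [125.3, -46, -58], [0, 0, 0]], [15, [125.3, -46, -62], [0, 0, 0]], [15, [125.3, -46, -66], [0, 0, 0]], [15, [125.3, -46, -66], [0, 0, 0]]]'

```text
time_s: 40.35
eef_pos: [531.9, 147.5, 35.5]
ee_rot: [-0.0, 0.733, 0.68, -0.001]
force: [0.9, 0.0, -0.6]
grip_width: 0.211
grip_force: 39.2
```

```bash
python3 -c "
from h import *
s=ctrl.sense(); print(s['eef_pos'],s['force'],s['wrist_torque'],s['grip_width'])
p,_=capture('scene'); cv2.imwrite('pics/b1.png',cv2.resize(p[220:380,230:430],(750,600),interpolation=cv2.INTER_CUBIC))"
```

```text
[531.9 147.5  35.5] [ 0.9  0.  -0.6] [-0.  0. -0.] 0.21132397364922584
```

View pics/b1.png

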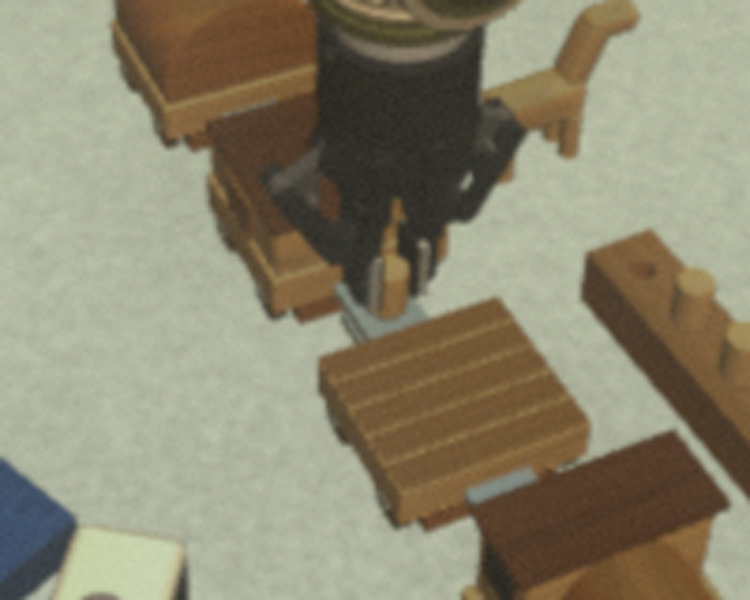

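Crop: the pin head at (395,310) sits just above the tongue with no contact force, so the shank is in the eyes. I release and fetch the next pin (408.6,232.7).

apply_moves --targets '[[15, [0, 0, -2], [0, 0, 0]], [40, [0, 0, -2], [0, 0, 0]], [40, [0, 0, -2], [0, 0, 0]], [40, [0, 0, -2], [0, 0, 0]], [40, [0, 0, 20], [0, 0, 0]], [40, [0, 0, 60], [0, 0, 0]], [40, [-10, 6, 66], [0, 0, 0]], [40, [-50, 34, 66], [0, 0, 0]], [40, [-90, 62, 66], [0, 0, 0]], [40, [-123.6, 85.2, 66], [0, 0, 0]], [40, [-123.6, 85.2, 66], [0, 0, 0]], [40, [-123.6, 85.2, 66], [0, 0, 0]], [40, [-123.6, 85.2, 30], [0, 0, 0]], [40, [-123.6, 85.2, 12], [0, 0, 0]], [40, [-123.6, 85.2, 6], [0, 0, 0]], [40, [-123.6, 85.2, 6], [0, 0, 0]]]'

```text
time_s: 42.0
eef_pos: [409.0, 232.2, 41.6]
ee_rot: [-0.0, 0.734, 0.68, -0.001]
force: [-0.3, 1.0, -0.3]
grip_width: 0.469
grip_force: 0.0
```

apply_moves --targets '[[15, [0, 0, 0], [0, 0, 0]], [15, [0, 0, 0], [0, 0, 0]], [15, [0, 0, 0], [0, 0, 0]], [15, [0, 0, 0], [0, 0, 0]], [15, [0, 0, 0], [0, 0, 0]], [15, [0, 0, 0], [0, 0, 0]], [15, [0, 0, 20], [0, 0, 0]], [15, [0, 0, 60], [0, 0, 0]], [15, [0, 0, 100], [0, 0, 0]], [15, [0, 0, 100], [0, 0, 0]]]'

```text
time_s: 43.0
eef_pos: [410.7, 233.5, 146.7]
ee_rot: [0.002, 0.733, 0.68, 0.004]
force: [-0.2, -1.1, -0.6]
grip_width: 0.215
grip_force: 39.2
```

```bash
python3 -c "
from h import *
p,d,e=look('pics/b2.png'); print(e); s=ctrl.sense(); print(s['eef_pos'],s['grip_force'])
P=cloud('top',d);z=P[...,2]; q=P[200:230,240:270].reshape(-1,3); q=q[(q[:,2]>44)&(q[:,2]<75)]; print(q[:,:2].mean(0),len(q),np.percentile(q[:,2],[50,90]))"
```

```text
engine eye [array([543.8, 290.6])] t 43.05
ctr [515.8 -68.5] hd 86.0 L 144.2 along -362.0 w -0.2 eye [520.8   3.4] hitch [ 510.8 -140.4]
[[ 193.9  208.4   16.   543.8  290.6   26.1]
 [ 312.9  218.6   19.   520.8    3.4   23.2]
 [ 372.6  223.7   27.   510.8 -140.4   15.3]]
[409.5 233.1 144.1] 39.162999987602234
[521.6 124.2] 182 [72.3 74.6]
```

apply_moves --targets '[[15, [40, 17, 0], [0, 0, 0]], [15, [80, 35, 0], [0, 0, 0]], [15, [115, 50, 0], [0, 0, 0]], [15, [135, 58.7, 0], [0, 0, 0]], [15, [135, 58.7, 0], [0, 0, 0]], [15, [135, 58.7, 0], [0, 0, 0]], [15, [135, 58.7, -40], [0, 0, 0]], [15, [135, 58.7, -70], [0, 0, 0]], [15, [135, 58.7, -80], [0, 0, 0]], [15, [135, 58.7, -86], [0, 0, 0]], [15, [135, 58.7, -91], [0, 0, 0]], [15, [135, 58.7, -96], [0, 0, 0]], [15, [135, 58.7, -101], [0, 0, 0]], [15, [135, 58.7, -105], [0, 0, 0]], [15, [135, 58.7, -108], [0, 0, 0]], [15, [135, 58.7, -108], [0, 0, 0]]]'

```text
time_s: 44.65
eef_pos: [543.7, 291.5, 34.1]
ee_rot: [0.0, 0.733, 0.68, -0.0]
force: [-1.0, -1.0, -1.0]
grip_width: 0.212
grip_force: 39.3
```

```bash
python3 -c "
from h import *
s=ctrl.sense(); print(s['eef_pos'],s['force'],s['wrist_torque'],s['grip_width'])
p,d=capture('top'); P=cloud('top',d);q=P.reshape(-1,3); q=q[(abs(q[:,0]-532)<14)&(abs(q[:,1]-147)<14)&(q[:,2]>35)]; print(q[:,:2].mean(0),len(q),np.percentile(q[:,2],[10,50,90]))"
```

```text
[543.7 291.5  34.1] [-1. -1. -1.] [-0.  0.  0.] 0.21206077731679296
[529.7 147.3] 66 [41.7 50.5 54.2]
```

apply_moves --targets '[[40, [0, 0, 0], [0, 0, 0]], [40, [0, 0, 0], [0, 0, 0]], [40, [0, 0, 0], [0, 0, 0]], [40, [0, 0, 30], [0, 0, 0]], [40, [0, 0, 70], [0, 0, 0]], [40, [-40, -6, 80], [0, 0, 0]], [40, [-85, -12, 80], [0, 0, 0]], [40, [-120, -17, 80], [0, 0, 0]], [40, [-133.1, -18.6, 80], [0, 0, 0]], [40, [-133.1, -18.6, 80], [0, 0, 0]], [40, [-133.1, -18.6, 80], [0, 0, 0]], [40, [-133.1, -18.6, 40], [0, 0, 0]], [40, [-133.1, -18.6, 15], [0, 0, 0]], [40, [-133.1, -18.6, 8], [0, 0, 0]], [40, [-133.1, -18.6, 8], [0, 0, 0]]]'

```text
time_s: 46.2
eef_pos: [410.9, 272.7, 41.5]
ee_rot: [-0.0, 0.733, 0.68, -0.001]
force: [-0.2, 0.7, 1.3]
grip_width: 0.469
grip_force: 0.0
```

apply_moves --targets '[[15, [0, 0, 0], [0, 0, 0]], [15, [0, 0, 0], [0, 0, 0]], [15, [0, 0, 0], [0, 0, 0]], [15, [0, 0, 0], [0, 0, 0]], [15, [0, 0, 0], [0, 0, 0]], [15, [0, 0, 0], [0, 0, 0]], [15, [0, 0, 20], [0, 0, 0]], [15, [0, 0, 60], [0, 0, 0]], [15, [0, 0, 100], [0, 0, 0]], [15, [0, 0, 100], [0, 0, 0]]]'

```text
time_s: 47.2
eef_pos: [412.6, 273.7, 147.1]
ee_rot: [0.002, 0.733, 0.68, 0.004]
force: [0.3, 0.7, -1.0]
grip_width: 0.221
grip_force: 39.2
```

```bash
python3 -c "
from h import *
p,d,e=look('pics/b3.png'); print(e); s=ctrl.sense(); print(s['eef_pos'],s['grip_force'],s['grip_width'])
P=cloud('top',d);q0=P.reshape(-1,3)
for c in ((532,147),(543.5,291.4)):
  q=q0[(abs(q0[:,0]-c[0])<14)&(abs(q0[:,1]-c[1])<14)&(q0[:,2]>35)]; print(q[:,:2].mean(0),len(q),np.percentile(q[:,2],[10,50,90]))
cv2.imwrite('pics/b3c.png',cv2.resize(p[160:280,110:430],(800,300),interpolation=cv2.INTER_CUBIC))"
```

```text
engine eye [] t 47.25
ctr [515.7 -68.4] hd 86.1 L 144.4 along -361.8 w -0.2 eye [520.7   3.7] hitch [ 510.8 -140.4]
[[ 312.8  218.6   18.   520.7    3.7   24.8]
 [ 372.6  223.7   27.   510.8 -140.4   15.2]]
[411.4 273.3 144.3] 39.17141854763031 0.21295514145239214
[530.3 147.4] 62 [44.6 51.2 54.4]
[541.4 290.9] 67 [41.2 51.3 55.8]
```

View pics/b3c.png

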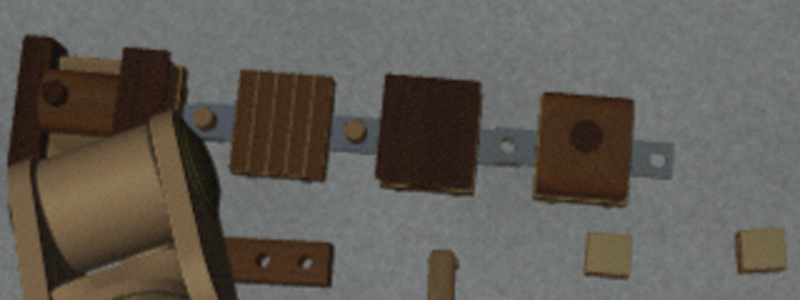

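Both pins are seated, at crop (205,118) and (355,131). Third pin goes to the van–tank eye at crop (507,147).

apply_moves --targets '[[15, [18, -44, 0], [0, 0, 0]], [15, [36, -88, 0], [0, 0, 0]], [15, [54, -132, 0], [0, 0, 0]], [15, [72, -176, 0], [0, 0, 0]], [15, [90, -220, 0], [0, 0, 0]], [15, [106, -258, 0], [0, 0, 0]], [15, [111, -268.8, 0], [0, 0, 0]], [15, [111, -268.8, 0], [0, 0, 0]], [15, [111, -268.8, 0], [0, 0, 0]], [15, [111, -268.8, -40], [0, 0, 0]], [15, [111, -268.8, -70], [0, 0, 0]], [15, [111, -268.8, -80], [0, 0, 0]], [15, [111, -268.8, -86], [0, 0, 0]], [15, [111, -268.8, -91], [0, 0, 0]], [15, [111, -268.8, -96], [0, 0, 0]], [15, [111, -268.8, -101], [0, 0, 0]], [15, [111, -268.8, -105], [0, 0, 0]], [15, [111, -268.8, -108], [0, 0, 0]], [15, [111, -268.8, -108], [0, 0, 0]]]'

```text
time_s: 49.15
eef_pos: [521.6, 3.9, 34.1]
ee_rot: [0.0, 0.733, 0.68, -0.0]
force: [-1.5, -0.1, 2.7]
grip_width: 0.214
grip_force: 39.7
```

```bash
python3 -c "
from h import *
s=ctrl.sense(); print(s['eef_pos'],s['force'],s['wrist_torque'],s['grip_width'])"
```

```text
[521.6   3.9  34.1] [-1.5 -0.1  2.7] [-0.2  0.2  0. ] 0.21413705116913953
```

apply_moves --targets '[[15, [0, 0, -1], [0, 0, 0]], [40, [0, 0, -1], [0, 0, 0]], [40, [0, 0, -1], [0, 0, 0]], [40, [0, 0, -1], [0, 0, 0]], [40, [0, 0, 30], [0, 0, 0]], [65, [0, 0, 70], [0, 0, 0]], [65, [0, 0, 110], [0, 0, 0]], [65, [-40, -20, 110], [0, 0, -8]], [65, [-80, -20, 110], [0, 0, -16]], [65, [-120, -20, 110], [0, 0, -24]], [65, [-150, -20, 110], [0, 0, -32]], [65, [-150, -20, 110], [0, 0, -40]], [65, [-150, -20, 110], [0, 0, -48]], [65, [-150, -20, 110], [0, 0, -56]], [65, [-150, -20, 110], [0, 0, -64]], [65, [-150, -20, 110], [0, 0, -72]], [65, [-150, -20, 110], [0, 0, -80]], [65, [-150, -20, 110], [0, 0, -86]], [65, [-150, -20, 110], [0, 0, -90.5]]]'

```text
time_s: 51.05
eef_pos: [371.4, -16.0, 144.0]
ee_rot: [-0.0, 0.999, -0.044, -0.0]
force: [0.2, -0.5, -0.1]
grip_width: 0.763
grip_force: 0.0
```

```bash
python3 -c "
from h import *
p,d,e=look('pics/b4.png'); print(e); s=ctrl.sense(); print(s['eef_pos'],s['ee_rot'])
P=cloud('top',d);q0=P.reshape(-1,3)
for c in ((532,147),(543.5,291.4),(521.6,4)):
  q=q0[(abs(q0[:,0]-c[0])<14)&(abs(q0[:,1]-c[1])<14)&(q0[:,2]>35)]; print(q[:,:2].mean(0),len(q),np.percentile(q[:,2],[10,50,90]))
for c in ((417,-92),(422,-237)):
  q=q0[(abs(q0[:,0]-c[0])<40)&(abs(q0[:,1]-c[1])<40)&(q0[:,2]>32.5)&(q0[:,2]<42)]; r=cv2.minAreaRect(q[:,:2].astype(np.float32)); print(r,len(q),q.mean(0))
q=q0[(abs(q0[:,0]-538)<60)&(abs(q0[:,1]-220)<60)&(q0[:,2]>36)&(q0[:,2]<44)]; print(cv2.minAreaRect(q[:,:2].astype(np.float32)))"
```

```text
engine eye [] t 51.1
[[ 372.6  223.7   27.   510.8 -140.4   14.5]]
[371.4 -16.  144. ] [-0.  1. -0. -0.]
[530.  147.1] 65 [43.3 50.3 55.6]
[541.4 290.9] 68 [42.5 51.4 54.7]
[519.2   3. ] 64 [41.6 50.6 55.9]
((416.2827453613281, -93.2894515991211), (39.78841781616211, 37.27042770385742), 80.95838928222656) 21 [420.8 -91.1  35.4]
((421.9908447265625, -237.03074645996094), (38.361228942871094, 41.707763671875), 4.931028842926025) 217 [ 422.2 -236.2   35.9]
((538.5694580078125, 219.4827423095703), (90.55583953857422, 100.59236145019531), 85.76421356201172)
```

All three pins are seated at equal heights. Next, crate0 at (416.7,-92.5).

apply_moves --targets '[[65, [15, -40, 0], [0, 0, 0]], [65, [44, -76.5, 0], [0, 0, 0]], [65, [44, -76.5, 0], [0, 0, 0]], [65, [44, -76.5, -40], [0, 0, 0]], [65, [44, -76.5, -85], [0, 0, 0]], [65, [44, -76.5, -120], [0, 0, 0]], [65, [44, -76.5, -132], [0, 0, 0]], [65, [44, -76.5, -132], [0, 0, 0]], [32, [44, -76.5, -132], [0, 0, 0]], [32, [44, -76.5, -132], [0, 0, 0]], [32, [44, -76.5, -132], [0, 0, 0]], [32, [44, -76.5, -132], [0, 0, 0]], [32, [44, -76.5, -132], [0, 0, 0]], [32, [44, -76.5, -132], [0, 0, 0]], [32, [44, -76.5, -100], [0, 0, 0]], [32, [44, -76.5, -60], [0, 0, 0]], [32, [44, -76.5, -10], [0, 0, 0]], [32, [44, -76.5, 0], [0, 0, 0]]]' --squeeze 25

```text
time_s: 52.9
eef_pos: [417.3, -93.4, 149.0]
ee_rot: [0.002, 0.999, -0.042, 0.004]
force: [-0.0, -0.4, -1.1]
grip_width: 0.464
grip_force: 25.8
```

apply_moves --targets '[[32, [20, 44, 0], [0, 0, 0.5]], [32, [40, 88, 0], [0, 0, 0.5]], [32, [60, 132, 0], [0, 0, 0.5]], [32, [80, 176, 0], [0, 0, 0.5]], [32, [100, 220, 0], [0, 0, 0.5]], [32, [120, 264, 0], [0, 0, 0.5]], [32, [135, 298, 0], [0, 0, 0.5]], [32, [142, 310.2, 0], [0, 0, 0.5]], [32, [142, 310.2, 0], [0, 0, 0.5]], [32, [142, 310.2, 0], [0, 0, 0.5]], [32, [142, 310.2, -40], [0, 0, 0.5]], [32, [142, 310.2, -70], [0, 0, 0.5]], [32, [142, 310.2, -83], [0, 0, 0.5]], [32, [142, 310.2, -88], [0, 0, 0.5]], [32, [142, 310.2, -91], [0, 0, 0.5]], [32, [142, 310.2, -91.5], [0, 0, 0.5]], [32, [142, 310.2, -91.5], [0, 0, 0.5]]]'

```text
time_s: 54.6
eef_pos: [558.0, 217.7, 53.6]
ee_rot: [-0.0, 0.999, -0.038, 0.001]
force: [-0.3, -0.3, -0.6]
grip_width: 0.465
grip_force: 25.7
```

apply_moves --targets '[[50, [0, 0, 0], [0, 0, 0]], [50, [0, 0, 0], [0, 0, 0]], [50, [0, 0, 0], [0, 0, 0]], [60, [0, 0, 30], [0, 0, 0]], [60, [0, 0, 70], [0, 0, 0]], [60, [0, 0, 92], [0, 0, 0]], [60, [-10, -30, 92], [0, 0, 0]], [60, [-25, -75, 92], [0, 0, 2]], [60, [-40, -120, 92], [0, 0, 4]], [60, [-55, -165, 92], [0, 0, 6]], [60, [-70, -210, 92], [0, 0, 8]], [60, [-85, -255, 92], [0, 0, 9]], [60, [-100, -300, 92], [0, 0, 9]], [60, [-113, -345, 92], [0, 0, 9]], [60, [-126, -390, 92], [0, 0, 9]], [60, [-134, -430, 92], [0, 0, 9]], [60, [-136.5, -454.5, 92], [0, 0, 9]], [60, [-136.5, -454.5, 92], [0, 0, 9]], [60, [-136.5, -454.5, 92], [0, 0, 9]]]'

```text
time_s: 56.5
eef_pos: [420.8, -236.6, 144.5]
ee_rot: [-0.0, 0.999, 0.04, -0.0]
force: [-0.3, -0.4, -0.8]
grip_width: 0.7
grip_force: 0.0
```

```bash
python3 -c "
from h import *
p,d,e=look('pics/b5.png'); s=ctrl.sense(); print(s['eef_pos'],s['ee_rot'])
P=cloud('top',d);q0=P.reshape(-1,3)
q=q0[(abs(q0[:,0]-538)<60)&(abs(q0[:,1]-220)<60)&(q0[:,2]>70)&(q0[:,2]<85)]; r=cv2.minAreaRect(q[:,:2].astype(np.float32));print(r,np.median(q[:,2]),[(np.array(r[0])-EYE)@v for v in (U,Wd)])
q=q0[(abs(q0[:,0]-538)<60)&(abs(q0[:,1]-220)<60)&(q0[:,2]>36)&(q0[:,2]<85)]; print(cv2.minAreaRect(q[:,:2].astype(np.float32)))"
```

```text
engine eye [] t 56.55
[ 421.  -236.   144.5] [-0.  1.  0. -0.]
((559.2685546875, 217.45932006835938), (42.9653434753418, 39.39825439453125), 87.07671356201172) 75.01414092385517 [np.float64(-73.52540679463476), np.float64(21.27204643088561)]
((538.4166870117188, 218.95535278320312), (90.81790161132812, 101.2303466796875), 86.05754089355469)
```

apply_moves --targets '[[60, [0, 0, -45], [0, 0, 0]], [60, [0, 0, -90], [0, 0, 0]], [60, [0, 0, -122], [0, 0, 0]], [60, [0, 0, -132.5], [0, 0, 0]], [60, [0, 0, -132.5], [0, 0, 0]], [32, [0, 0, -132.5], [0, 0, 0]], [32, [0, 0, -132.5], [0, 0, 0]], [32, [0, 0, -132.5], [0, 0, 0]], [32, [0, 0, -132.5], [0, 0, 0]], [32, [0, 0, -132.5], [0, 0, 0]], [32, [0, 0, -132.5], [0, 0, 0]], [32, [0, 0, -100], [0, 0, 0]], [32, [0, 0, -60], [0, 0, 0]], [32, [0, 0, -12], [0, 0, 0]], [32, [0, 0, 0], [0, 0, 0]], [32, [0, 0, 0], [0, 0, 0]]]'

```text
time_s: 58.15
eef_pos: [421.7, -237.4, 146.8]
ee_rot: [0.002, 0.999, 0.041, 0.001]
force: [-0.1, -0.1, -1.0]
grip_width: 0.464
grip_force: 25.6
```

apply_moves --targets '[[32, [10, 48, 0], [0, 0, -2]], [32, [20, 96, 0], [0, 0, -4]], [32, [30, 144, 0], [0, 0, -6]], [32, [40, 192, 0], [0, 0, -8]], [32, [50, 240, 0], [0, 0, -9]], [32, [60, 288, 0], [0, 0, -9]], [32, [70, 336, 0], [0, 0, -9]], [32, [80, 384, 0], [0, 0, -9]], [32, [90, 430, 0], [0, 0, -9]], [32, [97, 457.6, 0], [0, 0, -9]], [32, [97, 457.6, 0], [0, 0, -9]], [32, [97, 457.6, 0], [0, 0, -9]], [32, [97, 457.6, -40], [0, 0, -9]], [32, [97, 457.6, -70], [0, 0, -9]], [32, [97, 457.6, -83], [0, 0, -9]], [32, [97, 457.6, -88], [0, 0, -9]], [32, [97, 457.6, -91], [0, 0, -9]], [32, [97, 457.6, -91.5], [0, 0, -9]], [32, [97, 457.6, -91.5], [0, 0, -9]]]'

```text
time_s: 60.05
eef_pos: [518.5, 220.9, 53.9]
ee_rot: [-0.0, 0.999, -0.038, 0.0]
force: [-0.3, 0.8, -0.1]
grip_width: 0.463
grip_force: 25.7
```

apply_moves --targets '[[50, [0, 0, 0], [0, 0, 0]], [50, [0, 0, 0], [0, 0, 0]], [50, [0, 0, 0], [0, 0, 0]], [60, [0, 0, 30], [0, 0, 0]], [60, [0, 0, 70], [0, 0, 0]], [60, [0, 0, 110], [0, 0, 0]], [60, [-20, -45, 110], [0, 0, 0]], [40, [-40, -90, 110], [0, 0, 0]], [0, [-60, -135, 110], [0, 0, 0]], [0, [-80, -180, 110], [0, 0, 0]], [0, [-100, -225, 110], [0, 0, 0]], [0, [-110, -273, 110], [0, 0, 0]], [0, [-120, -320, 110], [0, 0, 0]], [0, [-120, -360, 110], [0, 0, 0]], [0, [-120, -360, 110], [0, 0, 0]]]'

```text
time_s: 61.55
eef_pos: [397.8, -143.0, 163.3]
ee_rot: [0.001, 0.999, -0.04, 0.0]
force: [0.0, -0.0, -0.1]
grip_width: 0.002
grip_force: 0.0
```

```bash
python3 -c "
from h import *
p,d,e=look('pics/b6.png'); s=ctrl.sense(); print(s['eef_pos'],s['ee_rot'],s['grip_width'])
P=cloud('top',d);q0=P.reshape(-1,3)
q=q0[(abs(q0[:,0]-538)<60)&(abs(q0[:,1]-220)<60)&(q0[:,2]>70)&(q0[:,2]<85)]; r=cv2.minAreaRect(q[:,:2].astype(np.float32));print(r,np.median(q[:,2]),[(np.array(r[0])-EYE)@v for v in (U,Wd)])
q=q0[(abs(q0[:,0]-415)<60)&(abs(q0[:,1]+392)<45)&(q0[:,2]>5)]
for lo in range(5,100,8):
  k=q[(q[:,2]>=lo)&(q[:,2]<lo+8)]
  if len(k)>3: print(lo,len(k),k.mean(0),k.min(0)[:2],k.max(0)[:2])
k=q[(q[:,2]<32)]; print(cv2.minAreaRect(k[:,:2].astype(np.float32)))
f,_=capture('scene'); a=cv2.resize(f[110:210,215:315],(400,400),interpolation=cv2.INTER_CUBIC); b=cv2.resize(p[225:305,440:520],(400,400),interpolation=cv2.INTER_CUBIC); cv2.imwrite('pics/sig.png',np.hstack([a,b]))"
```

```text
Traceback (most recent call last):
  File "h.py", line 45, in look
    e,W=wagons(d)
        ~~~~~~^^^
  File "h.py", line 34, in wagons
    e=plates(d); T=e[e[:,5]>19.5]; H=e[e[:,5]<=19.5]; W=[]
                     ~^^^^^
IndexError: too many indices for array: array is 1-dimensional, but 2 were indexed
```

```bash
python3 -c "
from h import *
p,d=capture('top'); s=ctrl.sense(); print(s['eef_pos'],s['ee_rot'],s['grip_width'])
P=cloud('top',d);q0=P.reshape(-1,3)
q=q0[(abs(q0[:,0]-538)<60)&(abs(q0[:,1]-220)<60)&(q0[:,2]>70)&(q0[:,2]<85)]; r=cv2.minAreaRect(q[:,:2].astype(np.float32));print(r,np.median(q[:,2]),[(np.array(r[0])-EYE)@v for v in (U,Wd)])
q=q0[(abs(q0[:,0]-415)<60)&(abs(q0[:,1]+392)<45)&(q0[:,2]>5)]
for lo in range(5,100,8):
  k=q[(q[:,2]>=lo)&(q[:,2]<lo+8)]
  if len(k)>3: print(lo,len(k),k.mean(0),k.min(0)[:2],k.max(0)[:2])
k=q[(q[:,2]<32)]; print(cv2.minAreaRect(k[:,:2].astype(np.float32)))
f,_=capture('scene'); a=cv2.resize(f[110:210,215:315],(400,400),interpolation=cv2.INTER_CUBIC); b=cv2.resize(p[225:305,440:520],(400,400),interpolation=cv2.INTER_CUBIC); cv2.imwrite('pics/sig.png',np.hstack([a,b]))"
```

```text
[ 397.8 -139.5  163. ] [-0.  1. -0. -0.] 0.0017755067989480378
((538.8111572265625, 219.39691162109375), (43.203857421875, 79.50035095214844), 85.08149719238281) 75.50239006842071 [np.float64(-73.1629974554965), np.float64(0.7262918482253522)]
5 43 [ 413.1 -378.5    7.8] [ 356.7 -436.5] [ 464.5 -347.2]
13 109 [ 422.  -386.3   18.7] [ 386.1 -420.6] [ 457.5 -366.1]
21 333 [ 425.6 -389.7   24.6] [ 385.4 -419. ] [ 457.  -366.8]
29 100 [ 421.8 -392.6   32.1] [ 389.5 -416.8] [ 448.4 -368.5]
37 11 [ 418.2 -394.    40.2] [ 411.5 -402.8] [ 428.9 -388.5]
53 8 [ 409.2 -390.1   57.1] [ 405.4 -394.7] [ 412.  -387.3]
85 46 [ 392.  -389.    89.6] [ 381.4 -403.8] [ 404.3 -379.4]
93 56 [ 392.1 -391.4   96.3] [ 381.1 -401.3] [ 401.4 -381.4]
((409.2580261230469, -390.39959716796875), (107.8844223022461, 88.91289520263672), 1.7485475540161133)
```

View pics/sig.png

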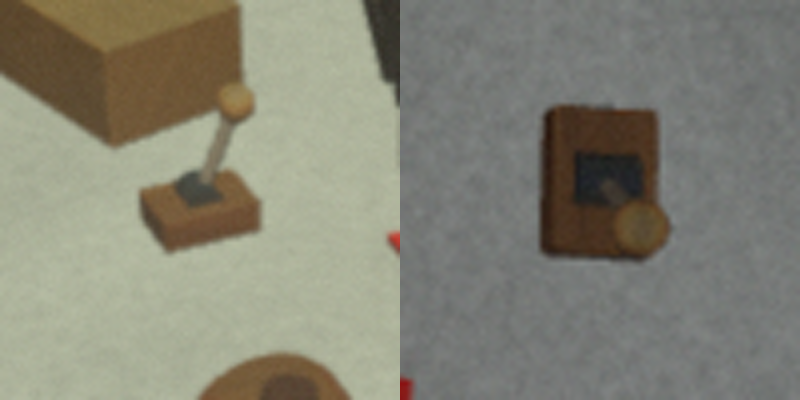

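The crates are side by side on the deck (79.5×43 mm, centred). Signal crops: the ball (235,100 left; 640,228 right) leans to -x at about (392,-390.5,88), pivot about (423,-392). I push it over in +x with shut fingers.

apply_moves --targets '[[0, [-10, -48, 0], [0, 0, 0]], [0, [-20, -96, 0], [0, 0, 0]], [0, [-30, -144, 0], [0, 0, 0]], [0, [-40, -192, 0], [0, 0, 0]], [0, [-46, -235, 0], [0, 0, 0]], [0, [-46, -251.8, 0], [0, 0, 0]], [0, [-46, -251.8, 0], [0, 0, 0]], [0, [-46, -251.8, -40], [0, 0, 0]], [0, [-46, -251.8, -80], [0, 0, 0]], [0, [-46, -251.8, -91], [0, 0, 0]], [0, [-46, -251.8, -91], [0, 0, 0]]]'

```text
time_s: 62.8
eef_pos: [352.4, -389.3, 71.5]
ee_rot: [-0.001, 0.999, -0.037, -0.001]
force: [-0.5, -0.6, 0.7]
grip_width: 0.002
grip_force: 0.0
```

apply_moves --targets '[[0, [8, 0, 0], [0, 0, 0]], [0, [16, 0, 0], [0, 0, 0]], [0, [22, 0, 0], [0, 0, 0]], [0, [28, 0, 0], [0, 0, 0]], [0, [34, -0.5, 0], [0, 0, 0]], [0, [40, -0.5, 0], [0, 0, 0]], [0, [46, -1, 0], [0, 0, 0]], [0, [52, -1, 0], [0, 0, 0]], [0, [58, -1.5, 0], [0, 0, 0]], [0, [64, -1.5, 0], [0, 0, 0]], [0, [70, -2, 0], [0, 0, 0]], [0, [74, -2, 0], [0, 0, 0]], [0, [78, -2, 0], [0, 0, 0]], [0, [78, -2, 0], [0, 0, 0]]]'

```text
time_s: 64.2
eef_pos: [430.4, -392.9, 72.0]
ee_rot: [-0.0, 0.999, -0.038, -0.0]
force: [-0.4, -0.1, 1.2]
grip_width: -0.004
grip_force: 0.0
```

```bash
cat > sig.py <<'E'
from h import *
s=ctrl.sense(); print(s['eef_pos'],s['force'])
f,d=capture('scene'); P=cloud('scene',d); q=P.reshape(-1,3)
q=q[(abs(q[:,0]-425)<75)&(abs(q[:,1]+391)<18)&(q[:,2]>36)&(q[:,2]<112)]
for lo in range(36,112,8):
  k=q[(q[:,2]>=lo)&(q[:,2]<lo+8)]
  if len(k)>2: print(lo,len(k),k.mean(0),k.min(0)[:2],k.max(0)[:2])
E
python3 sig.py
```

```text
[ 430.4 -392.9   72. ] [-0.4 -0.1  1.2]
36 11 [ 431.7 -389.9   40.9] [ 427.3 -394.6] [ 436.9 -385.2]
44 8 [ 435.8 -388.7   48.4] [ 432.4 -391. ] [ 440.7 -385.2]
52 11 [ 439.3 -389.7   55.3] [ 433.5 -392.1] [ 445.  -386.2]
60 13 [ 443.  -389.9   63.7] [ 436.8 -395.4] [ 448.6 -382.6]
68 16 [ 437.9 -386.8   72.7] [ 422.5 -390.7] [ 452.2 -380.4]
76 41 [ 443.8 -384.4   80.4] [ 417.  -396.2] [ 464.1 -376.3]
84 50 [ 446.4 -384.8   87.6] [ 422.9 -397.2] [ 465.5 -374.2]
92 57 [ 444.1 -386.3   94.9] [ 423.9 -400.8] [ 462.4 -375.5]
100 26 [ 433.6 -382.5  103.5] [ 423.7 -397.3] [ 441.2 -374.7]
108 5 [ 436.9 -385.9  110.2] [ 429.8 -400.1] [ 441.6 -374.6]
```

apply_moves --targets '[[0, [3, 0, 0], [0, 0, 0]], [0, [6, 0, 0], [0, 0, 0]], [0, [8, 0, 0], [0, 0, 0]], [0, [8, 0, 0], [0, 0, 0]]]'

```text
time_s: 64.65
eef_pos: [433.8, -393.0, 71.8]
ee_rot: [-0.001, 0.999, -0.038, -0.005]
force: [-26.5, 0.5, 9.5]
grip_width: -0.002
grip_force: 13.3
```

```bash
python3 sig.py
```

```text
[ 433.8 -393.    71.8] [-26.5   0.5   9.5]
36 15 [ 429.3 -389.5   39.4] [ 417.4 -399.8] [ 436.2 -385.7]
44 13 [ 437.2 -390.7   48.1] [ 432.3 -395.6] [ 442.6 -386.4]
52 11 [ 440.4 -390.5   56.6] [ 434.3 -396.3] [ 445.3 -382.6]
60 10 [ 445.7 -391.8   63.6] [ 440.4 -395.3] [ 449.6 -389.1]
68 17 [ 442.9 -386.3   72.8] [ 423.8 -390.7] [ 461.1 -383. ]
76 42 [ 448.  -383.7   80.4] [ 425.3 -396.7] [ 469. -377.]
84 58 [ 448.6 -384.6   88.3] [ 422.1 -401. ] [ 468.4 -374.4]
92 48 [ 447.1 -386.4   94.9] [ 422.9 -399. ] [ 466.9 -375.1]
100 25 [ 436.7 -382.1  103.6] [ 421.3 -398.7] [ 444.8 -373.2]
108 6 [ 438.2 -381.8  109.4] [ 428.7 -398.9] [ 444.9 -373.2]
```

The hard stop is reached at 26 N, so the lever is fully over. I back off and check everything.

apply_moves --targets '[[0, [-10, 0, 0], [0, 0, 0]], [0, [-40, 0, 0], [0, 0, 0]], [0, [-70, 0, 20], [0, 0, 0]], [0, [-90, -20, 60], [0, 0, 0]], [0, [-130, -40, 100], [0, 0, 0]], [0, [-160, -60, 140], [0, 0, 0]], [0, [-180, -80, 160], [0, 0, 0]], [0, [-180, -80, 160], [0, 0, 0]], [0, [-180, -80, 160], [0, 0, 0]], [0, [-180, -80, 160], [0, 0, 0]]]'

```text
time_s: 65.7
eef_pos: [258.6, -472.0, 230.8]
ee_rot: [-0.001, 0.999, -0.037, -0.001]
force: [0.1, 0.1, -0.4]
grip_width: -0.001
grip_force: 0.0
```

```bash
python3 sig.py; python3 -c "
from h import *
p,d=capture('top'); cv2.imwrite('pics/fin.png',p)
P=cloud('top',d);q0=P.reshape(-1,3)
for c in ((532,147),(543.5,291.4),(521.6,4)):
  q=q0[(abs(q0[:,0]-c[0])<14)&(abs(q0[:,1]-c[1])<14)&(q0[:,2]>35)]; print(q[:,:2].mean(0),len(q),np.percentile(q[:,2],[50,90]))
q=q0[(abs(q0[:,0]-538)<60)&(abs(q0[:,1]-220)<60)&(q0[:,2]>70)&(q0[:,2]<85)]; print(cv2.minAreaRect(q[:,:2].astype(np.float32)))
print(plates(d))"
```

```text
[ 258.6 -472.   230.8] [ 0.1  0.1 -0.4]
36 15 [ 429.2 -388.8   39.9] [ 419.3 -398.7] [ 436.9 -376.7]
44 9 [ 436.7 -391.    47.9] [ 431.6 -394. ] [ 441.8 -385.9]
52 11 [ 441.2 -389.4   56. ] [ 433.2 -393.5] [ 447.3 -385.1]
60 13 [ 445.4 -390.    64.3] [ 441.  -392.4] [ 450.5 -387.1]
68 8 [ 453.4 -388.1   72.7] [ 445.1 -389.4] [ 462.7 -386.6]
76 22 [ 458.8 -384.8   80.9] [ 446.2 -390.8] [ 468.9 -379.2]
84 38 [ 457.6 -387.6   88.2] [ 444.6 -400.2] [ 468.2 -378.6]
92 16 [ 457.4 -390.9   94.2] [ 448.9 -400.6] [ 462.6 -384.9]
[529.6 147.2] 66 [50.8 54.3]
[541.5 290.9] 68 [50.6 54.7]
[519.1   3. ] 64 [50.6 54.7]
((538.7752685546875, 219.11453247070312), (42.96908950805664, 79.14188385009766), 85.64736938476562)
[[ 372.6  223.7   27.   510.8 -140.4   13.9]]
```

View pics/fin.png

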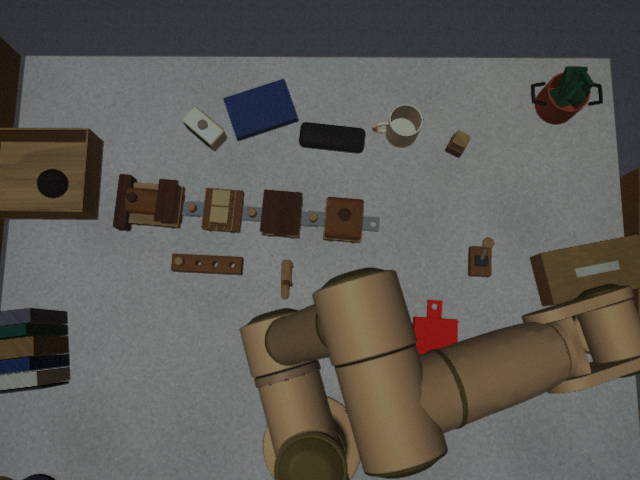

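The final view shows the train in line, with pins at (192,209), (252,213) and (313,217), both crates on the flat at (221,206), the lever over at (487,243) and the bystanders unmoved. I'm handing it in.

```bash
python3 -c "
from h import *
print(ctrl.finish_job())"
```

```text
the job is handed in; nothing more can be done
None
```

The job is handed in: flat, van and tank stand in line behind the engine with a pin down each coupling, both crates sit side by side on the flat's deck, and the signal lever was thrown last, to its stop; the judge's result was not shown.

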